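# Pack the mast mounting kit

### The arm

A 6-joint arm with a two-finger parallel gripper is mounted at the origin on the work surface. World frame = base frame: x ahead of the robot, y to its left, z up, the work surface at z = 0. Lengths are in m, angles in rad, forces in N, time in s.
With the tool pointing down it reaches from about 0.375 to 0.975 m from the base axis. Payload 3.8 kg.
Tool frame: the origin (TCP) lies on the centre line of the jaws, within the pads' length; the fingertips stand 14 mm ahead of it and the grasp point (between the pads) lies 5 mm behind it; x points along the fingers, y is the direction in which the jaws open and shut, and the axes are right-handed (so a half turn about x gives the same grasp; the last joint's range is limited). The gripper opens to 85 mm and grips with 20 to 120 N. Pads are 22 mm wide; open, the fingers measure 114 mm over their backs; the gripper's body (76 mm by 85 mm) begins 54 mm behind the grasp point. The pads swing forward as they close: fully open they stand 13 mm farther back than shut.
Start: joints at [-1.224, 0.264, 1.604, -0, 1.274, -0.037], TCP at [0.253, -0.626, 0.245] pointing down, gripper open.
Joint ranges: [-2.63, 2.63], [-0.94, 2.18], [0.31, 2.57], [-1.31, 4.45], [0, 2.66], [-2.55, 2.55]. Speed limits (rad/s): [2.57, 2.57, 3.14, 3.14, 3.14, 3.14].

### API

Orientations are given as a rotation vector (axis times angle).
In Python, from workcell import bot gives the robot as it stands.
- The arm moves only by the shell command python3 -m creep 'ROWS' [FORCE]. ROWS is JSON, a list of rows, each an object with "grip": the finger opening in cm, from 0 to 8.54; "dp": the shift along the tool's x, y, z in cm, a list of three; "rotation": the turn, a rotation vector about the tool's x, y, z in rad, a list of three. A call has 1 to 5 rows; each row is the pose to reach, as a shift and turn from the pose commanded when the call began, along the tool's axes at that moment; what a row does not reach only later rows make up. A row lasts 1/12 s, in which the tool goes at most 41.7 mm and 7.16 degrees, less where a joint would pass 70% of its speed; a pose out of reach is approached as far as the arm can. A call with a gripper value outside its range is refused whole. The fingers move at their own pace and stop on an object; FORCE is the grip in N (left out, the last holds). Time passes only in rows, so rows that repeat a pose let the fingers close. It gives the time, the measured TCP pose, the force and the opening at its end, in the units of the state.
- bot.read_state(): the state, without advancing time (a new reading comes with each control period).
- bot.read_camera(name): name is "scene" or "side" or "wrist"; returns (picture, depth): 400x640x3 uint8, red, green, blue; 400x640 float32, m along the optical axis (not along the pixel's ray), 0 where there is no reading.
- bot.get_calibration(name): a dict with "fx", "fy", "cx", "cy" (pixels), "rvec" (rotation vector, rad) and "tvec" (3), from world to camera coordinates, as OpenCV has them. Camera axes: x right, y down, z forward; pixel columns grow to the right and rows downward; lengths in m; the calibration is good to about 2 mm. A picture is of the moment at which its call begins: read the wrist's pose just before it. get_calibration takes no time and is no camera call; for the wrist camera it gives the pose at the moment of the call.
- bot.finish_job(): hands the job in, once; it reports no verdict.
The state is a dict: "time": time; "q": joint angles; "joint_vel": joint speeds; "joint_torque": joint torques, N m; "tool_pos": TCP position; "tcp_rot": TCP orientation; "wrist_force": force on the tool from outside, world axes, zero at the start; "torque": the same for the moment, N m; "width": opening from 0.0 (shut) to 1.0 (fully open).
Only numpy, scipy, OpenCV 4.12 (cv2) and the standard library are available. Lean on these libraries where they do the work, as an engineer would, in place of code of your own. Each camera call takes 0.05 s, during which the arm holds its last target.

### The job

Pack the mounting kit into the black caddy: lay the larger octagonal plate on the well's sprung platform, the smaller octagonal plate on top of it, both centred in the well, and press the pile down until the platform is fully home and the top plate is flush with the rim. Stand the hexagonal post upright near the middle of the round tub and the angle bracket on its base near the middle of the square bin. Leave the two look-alikes, the round plate and the round post with the square foot, standing or lying where they are.

Things in the scene. Friction and masses are not known exactly. Their poses are not given: they have to be found in the camera images.
- large_plate: The larger octagonal spacer plate, grey aluminium, windowed (rim, four spokes, solid hub 28 mm across), 62 mm across flats, 67 mm across corners, 12 mm thick, about 0.12 kg, lying flat. Origin: centre of the underside. z up; x and y each point at the middle of a flat, and a flat faces outwards every 45 degrees.
- small_plate: The smaller octagonal spacer plate, same make, 44 mm across flats, 48 mm across corners, 12 mm thick, solid hub 22 mm across, about 0.07 kg, lying flat. Origin: centre of the underside; axes as for the larger one.
- hex_post: Stand-off post, aluminium, standing upright: hexagonal column 20 mm across flats on a ROUND foot 38 mm across and 6 mm thick; 70 mm tall in all, about 0.10 kg. Origin: centre of the underside. z up along the column; x points at the middle of a flat, flats every 60 degrees.
- bracket: L-shaped angle bracket, aluminium, standing on its base leg: base 48 mm (x) by 40 mm (y) by 6 mm; the upright leg, 8 mm thick (x), 40 mm wide (y), rises to 60 mm above the underside, its middle at x = -20 mm. About 0.12 kg. Two low ribs fill the inner corner on the +x side, up to 20 mm high. Origin: centre of the base's underside, z up.
- round_disc: Look-alike, not part of the kit: windowed ROUND plate 60 mm across, 12 mm thick, same aluminium, lying flat. Origin: centre of the underside.
- round_post: Look-alike, not part of the kit: post with a ROUND column 20 mm across on a SQUARE foot 34 mm wide, 70 mm tall, same aluminium, standing. Origin: centre of the underside.
- spring_well: One of three inserts side by side, in any order, in the black caddy (fixed, 124 by 350 mm, rim 18 mm high; neighbours' centres 112 mm apart along y of the inserts). Grey square well, 100 mm outside, 90 mm inside, rim 40 mm above its underside, filled by a square steel platform that rides up and down in it. Origin: centre of the underside, 4 mm above the table; z up, sides along x and y; does not move.
- platform (a joint): Depth in m of the well's sprung platform: 0 = up, its top 46 mm above the well's underside (6 mm above the rim); 0.030 = fully down on its stop, top 16 mm above the underside. It starts at 0 to 0.006. A friction brake holds it at any height under the plates' weight; about 4 to 8 N from above pushes it down, and it stays where it is left. When fully down, both plates stacked on it are flush with the rim.
- square_bin: Insert in the caddy: open square bin, grey, 100 mm outside, 90 mm inside, rim 25 mm and inner floor 5 mm above its underside. Origin: centre of the underside, 4 mm above the table; z up, sides along x and y; does not move.
- round_tub: Insert in the caddy: open round tub, grey, 96 mm outside, 86 mm inside diameter, rim 25 mm and inner floor 5 mm above its underside. Origin: centre of the underside, 4 mm above the table; does not move.
There are look-alikes about, which are no part of the job. Leave any brown look-alike of the large_plate alone. What is shaped like the square_bin but pink is not meant.

How it is judged:
By the outcome, as a careful person would: the job done as asked, in the order asked, and still so for the second after the job is handed in, with the robot touching nothing.
It also fails if it takes over 96 s, if anything falls off the work surface, if the arm or the gripper's body presses on something with over 40 N, if the wrist force passes 120 N, or if a joint passes its speed limit or range.

## Working session

There is one attempt and no reset: what is moved stays moved. The work goes in short steps, Python scripts to look and compute and a shell command to move; the robot and the scene stay as the last step left them, time stands still between calls to the robot, and variables do not carry over. Pictures are saved under pics/ and viewed, and the job is handed in when it is done.

```bash
ls; mkdir -p pics
python3 - <<'E'
from workcell import bot
import cv2
s=bot.read_state(); print({k:s[k] for k in('time','tool_pos','tcp_rot','wrist_force','width')})
import numpy as np
for n in('scene','side','wrist'):
    c=bot.get_calibration(n); print(n,c)
    p,d=bot.read_camera(n); cv2.imwrite(f'pics/{n}0.png',p[:,:,::-1]); np.savez(f'pics/{n}0.npz',p=p,d=d,**{k:np.array(v) for k,v in c.items()})
E
```

```text
pics
{'time': 0.0, 'tool_pos': array([ 0.25249589, -0.62521148,  0.24392299]), 'tcp_rot': array([ 2.01180144,  0.39325095, -2.01253163]), 'wrist_force': array([ 0.26786961, -0.25035951, -0.6040356 ]), 'width': 0.9962897660502628}
scene {'fx': 469.13266429338574, 'fy': 469.13266429338574, 'cx': 324.9434561613383, 'cy': 197.65516033363627, 'rvec': array([ 1.609836  ,  1.66626536, -0.84995045]), 'tvec': array([ 0.04996402, -0.23846011,  1.59549743])}
side {'fx': 378.9955675981093, 'fy': 378.9955675981093, 'cx': 310.05477611490187, 'cy': 198.81295040934552, 'rvec': array([ 2.38092213, -0.01801519,  0.03037794]), 'tvec': array([-0.49654849,  0.02415313,  1.1213827 ])}
wrist {'fx': 334.2862526663673, 'fy': 334.2862526663673, 'cx': 313.321524868221, 'cy': 200.5849285475823, 'rvec': array([-2.39947648,  1.61844469,  0.2366777 ]), 'tvec': array([-0.67493309, -0.03651739,  0.37825134])}
```

View pics/scene0.png

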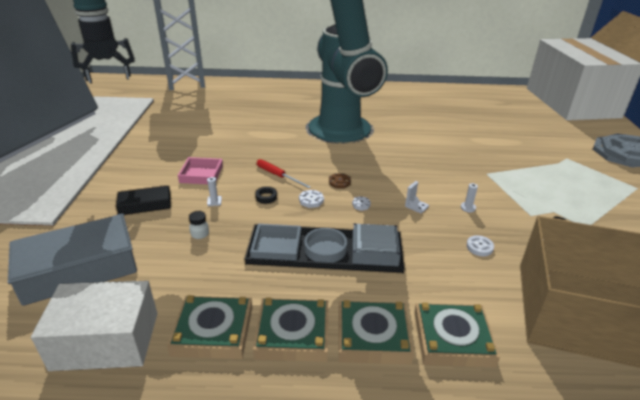

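View pics/side0.png

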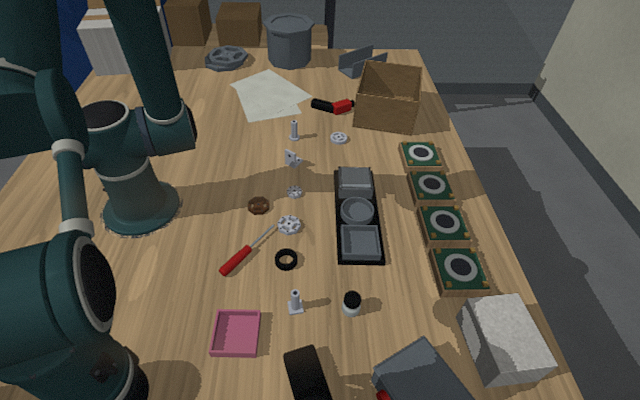

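View pics/wrist0.png

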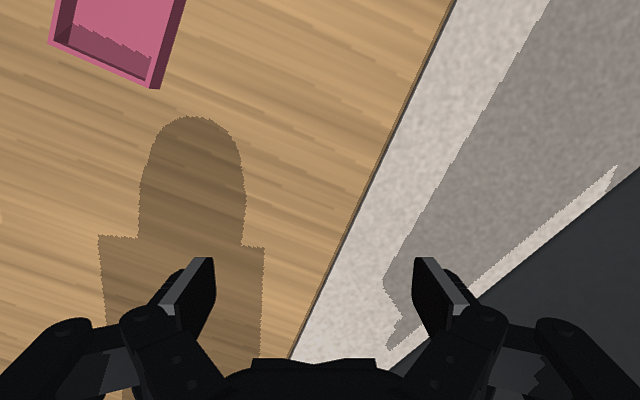

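```bash
cat > h.py <<'E'
import numpy as np,cv2
from scipy.spatial.transform import Rotation as R
def load(f):
    z=np.load(f); return z['p'],z['d'],{k:z[k] for k in('fx','fy','cx','cy','rvec','tvec')}
def pix2w(c,u,v,d):
    pc=np.array([(u-c['cx'])/c['fx']*d,(v-c['cy'])/c['fy']*d,d]); Rm=cv2.Rodrigues(np.array(c['rvec'],float))[0]
    return Rm.T@(pc-np.array(c['tvec'])[:,None] if pc.ndim>1 else Rm.T.T@np.zeros(3)+pc-np.array(c['tvec']))
def cloud(c,d):
    v,u=np.mgrid[:d.shape[0],:d.shape[1]]
    X=pix2w(c,u.ravel().astype(float),v.ravel().astype(float),d.ravel().astype(float)).T
    X[d.ravel()==0]=np.nan
    return X.reshape(d.shape+(3,))
def ray_z(c,u,v,z):
    Rm=cv2.Rodrigues(np.array(c['rvec'],float))[0]; o=-Rm.T@c['tvec']; r=Rm.T@np.array([(u-c['cx'])/c['fx'],(v-c['cy'])/c['fy'],1]); return o+r*(z-o[2])/r[2]
def proj(c,P):
    return cv2.projectPoints(np.array(P,float).reshape(-1,3),np.array(c['rvec'],float),np.array(c['tvec'],float),np.array([[c['fx'],0,c['cx']],[0,c['fy'],c['cy']],[0,0,1]],float),None)[0].reshape(-1,2)
E
python3 - <<'E'
from h import *
for n,(x0,x1,y0,y1) in dict(scene=(160,520,150,280),side=(190,400,90,350)).items():
    p,d,c=load(f'pics/{n}0.npz'); k=min(800/(x1-x0),600/(y1-y0)); cv2.imwrite(f'pics/{n}c.png',cv2.resize(p[y0:y1,x0:x1,::-1],None,fx=k,fy=k,interpolation=cv2.INTER_CUBIC)); print(n,k)
p,d,c=load('pics/side0.npz')
X=cloud(c,d)
for nm,(u,v) in dict(large=(289,224),small=(295,192),brown=(258,205),rd=(339,137),post1=(295,300),post2=(294,130),br=(291,157),well=(354,178),tub=(357,211),bin=(360,243)).items():
    print(nm,X[v,u].round(3),ray_z(c,u,v,0.01).round(3))
E
```

```text
scene 2.2222222222222223
side 2.3076923076923075
large [ 0.435 -0.08   0.013] [ 0.435 -0.077  0.01 ]
small [0.452 0.046 0.014] [0.452 0.05  0.01 ]
brown [ 0.343 -0.006  0.013] [ 0.342 -0.003  0.01 ]
rd [0.607 0.324 0.011] [0.607 0.325 0.01 ]
post1 [ 0.454 -0.338  0.053] [ 0.454 -0.314  0.01 ]
post2 [0.447 0.329 0.038] [0.446 0.367 0.01 ]
br [0.438 0.179 0.041] [0.437 0.215 0.01 ]
well [0.631 0.068 0.051] [0.639 0.112 0.01 ]
tub [ 0.633 -0.03   0.011] [ 0.634 -0.029  0.01 ]
bin [ 0.629 -0.145  0.009] [ 0.629 -0.146  0.01 ]
```

View pics/scenec.png

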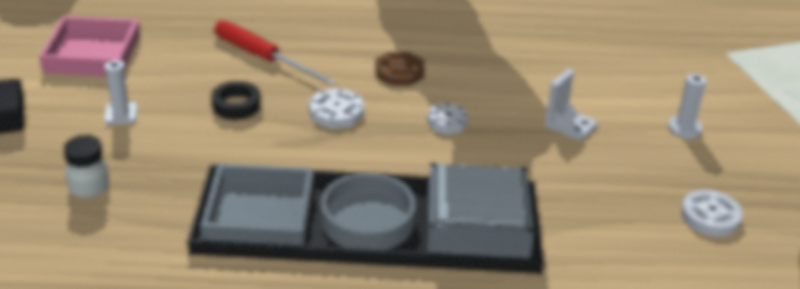

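View pics/sidec.png

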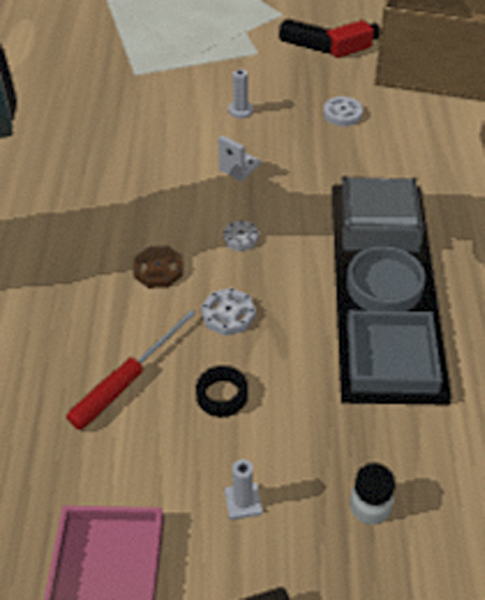

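Run:
```python
from h import *
from workcell import bot
s=bot.read_state(); print(R.from_rotvec(s['tcp_rot']).as_matrix().round(3))
c=bot.get_calibration('wrist'); Rm=cv2.Rodrigues(c['rvec'])[0]; print('cam center',-Rm.T@c['tvec'],'axes(rows)',Rm.round(3), s['tool_pos'])
# cam in tool
Rt=R.from_rotvec(s['tcp_rot']).as_matrix(); print('cam in tool',Rt.T@(-Rm.T@c['tvec']-s['tool_pos']), (Rm@Rt).round(3))
for n in('side','scene'):
    p,d,c=load(f'pics/{n}0.npz'); X=cloud(c,d)
    for nm,(x,y,z0,z1,r) in dict(large=(.435,-.08,.008,.018,.06),small=(.452,.046,.008,.018,.05),rd=(.607,.324,.008,.018,.05),hexp=(.45,.33,.05,.08,.06),sqp=(.454,-.33,.05,.08,.06),br=(.44,.19,.045,.075,.06)).items():
        m=(np.hypot(X[...,0]-x,X[...,1]-y)<r)&(X[...,2]>z0)&(X[...,2]<z1)
        Q=X[m]; print(n,nm,m.sum(),Q.mean(0).round(4),Q.min(0).round(3),Q.max(0).round(3))
```

```text
[[-0.001  0.374 -0.927]
 [ 0.002 -0.927 -0.374]
 [-1.    -0.002 -0.   ]]
cam center [ 0.32011576 -0.5993175   0.37212723] axes(rows) [[ 0.374 -0.927 -0.001]
 [-0.889 -0.359  0.284]
 [-0.264 -0.105 -0.959]] [ 0.25256339 -0.62538206  0.24422939]
cam in tool [-0.12789545  0.00090037 -0.07240501] [[-0.     1.     0.   ]
 [-0.284 -0.     0.959]
 [ 0.959  0.     0.284]]
side large 299 [ 0.4324 -0.0783  0.0125] [ 0.38  -0.11   0.008] [ 0.466 -0.042  0.018]
side small 132 [0.4493 0.0535 0.0124] [0.427 0.033 0.008] [0.473 0.078 0.017]
side rd 145 [0.606  0.3231 0.0126] [0.578 0.293 0.008] [0.635 0.355 0.017]
side hexp 52 [0.4474 0.3298 0.0643] [0.437 0.319 0.051] [0.458 0.343 0.075]
side sqp 94 [ 0.4545 -0.331   0.0663] [ 0.445 -0.338  0.05 ] [ 0.463 -0.319  0.074]
side br 62 [0.4352 0.1826 0.0557] [0.419 0.17  0.046] [0.451 0.197 0.064]
scene large 281 [ 0.434  -0.0785  0.0119] [ 0.381 -0.111  0.008] [ 0.469 -0.045  0.016]
scene small 156 [0.4511 0.053  0.012 ] [0.423 0.031 0.008] [0.475 0.075 0.015]
scene rd 336 [0.6065 0.3228 0.0117] [0.573 0.293 0.008] [0.637 0.354 0.016]
scene hexp 93 [0.4507 0.3306 0.0631] [0.436 0.321 0.05 ] [0.459 0.342 0.072]
scene sqp 81 [ 0.459  -0.3285  0.0639] [ 0.444 -0.339  0.05 ] [ 0.467 -0.319  0.073]
scene br 72 [0.4383 0.182  0.0558] [0.416 0.168 0.046] [0.454 0.197 0.062]
```

Candidates (side image): grey plates – large octagon (289,224), small octagon (295,192), round disc (339,137, leave), brown octagon (258,205, leave); posts – round foot/hex (294,130), square foot (295,300, leave); bins – grey (360,243), pink (235,333, leave). First goal: the large plate; I move over it for a close crop.

```bash
python3 -m creep '[{"grip":8.5,"dp":[0,-3.1,-2.7],"rotation":[0.08,0,0]},{"grip":8.5,"dp":[0,-6.2,-5.4],"rotation":[0.16,0,0]},{"grip":8.5,"dp":[0,-9.3,-8.1],"rotation":[0.24,0,0]},{"grip":8.5,"dp":[0,-12.4,-10.8],"rotation":[0.32,0,0]},{"grip":8.5,"dp":[0,-15.5,-13.5],"rotation":[0.38,0,0]}]' 40
```

```text
time: 0.57
tool_pos: [0.3199, -0.4297, 0.2447]
tcp_rot: [-2.22, 0.0, 2.221]
wrist_force: [0.8, 0.5, 1.0]
width: 0.995
```

```bash
python3 -m creep '[{"grip":8.5,"dp":[0,-3.8,-1.3],"rotation":[0,0,0]},{"grip":8.5,"dp":[0,-7.6,-2.6],"rotation":[0,0,0]},{"grip":8.5,"dp":[0,-11.4,-3.9],"rotation":[0,0,0]},{"grip":8.5,"dp":[0,-15.2,-5.2],"rotation":[0,0,0]},{"grip":8.5,"dp":[0,-19,-6.5],"rotation":[0,0,0]}]'
python3 -m creep '[{"grip":8.5,"dp":[0,-3.8,-1.3],"rotation":[0,0,0]},{"grip":8.5,"dp":[0,-7.6,-2.6],"rotation":[0,0,0]},{"grip":8.5,"dp":[0,-11.4,-3.9],"rotation":[0,0,0]},{"grip":8.5,"dp":[0,-15.2,-5.2],"rotation":[0,0,0]},{"grip":8.5,"dp":[0,-16,-5.5],"rotation":[0,0,0]}]'
cat > look.py <<'E'
import sys
from h import *
from workcell import bot
def look(tag,n='wrist'):
    s=bot.read_state(); c=bot.get_calibration(n); p,d=bot.read_camera(n)
    cv2.imwrite(f'pics/{tag}.png',p[:,:,::-1]); np.savez(f'pics/{tag}.npz',p=p,d=d,**{k:np.array(v) for k,v in c.items()})
    print(s['time'],s['tool_pos'].round(4),s['tcp_rot'].round(3),s['wrist_force'].round(2),round(s['width'],3))
    return p,d,c,s
if __name__=='__main__': look(*sys.argv[1:])
E
python3 look.py w1
```

```text
time: 0.98
tool_pos: [0.3841, -0.2394, 0.2451]
tcp_rot: [2.22, 0.004, -2.22]
wrist_force: [0.5, -0.3, 0.4]
width: 0.999
time: 1.4
tool_pos: [0.4394, -0.0763, 0.2452]
tcp_rot: [2.22, 0.012, -2.218]
wrist_force: [0.3, 0.6, 0.5]
width: 1.0
1.4 [ 0.4394 -0.0763  0.2452] [ 2.22   0.012 -2.218] [0.28 0.62 0.53] 1.0
```

View pics/w1.png

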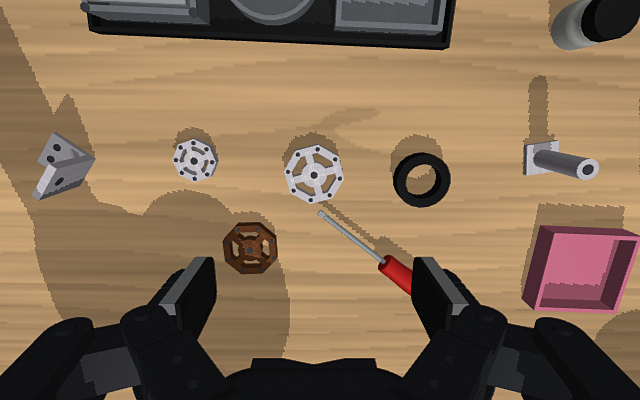

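```bash
cat > oct.py <<'E'
from h import *
def octfit(f,x,y,r,z0=.008,z1=.016):
    p,d,c=load(f); X=cloud(c,d); m=(np.hypot(X[...,0]-x,X[...,1]-y)<r)&(X[...,2]>z0)&(X[...,2]<z1)
    hsv=cv2.cvtColor(p,cv2.COLOR_RGB2HSV); m&=hsv[...,1]<60
    n,l,st,ce=cv2.connectedComponentsWithStats(m.astype(np.uint8)); k=1+np.argmax(st[1:,4]); Q=X[l==k]
    best=None
    for a in np.arange(-22.5,22.5,.5):
        t=np.radians(a+np.arange(4)*45); P=Q[:,:2]@np.array([np.cos(t),np.sin(t)]); w=np.quantile(P,.997,0)-np.quantile(P,.003,0)
        if best is None or w.sum()<best[0]:
            mid=(P.max(0)+P.min(0))/2; A=np.array([np.cos(t),np.sin(t)]).T; best=(w.sum(),a,w.round(4),np.linalg.lstsq(A,mid,rcond=None)[0].round(4))
    print(len(Q),'z',np.median(Q[:,2]).round(4),'yaw',best[1],'w',best[2],'centre',best[3], 'pix',proj(c,[*best[3],.012]).round(0))
if __name__=='__main__':
    print('large');octfit('pics/w1.npz',.435,-.078,.045); print('small');octfit('pics/w1.npz',.451,.053,.035)
    p=load('pics/w1.npz')[0]; cv2.imwrite('pics/w1c.png',cv2.resize(p[120:240,150:390,::-1],None,fx=3.3,fy=3.3,interpolation=cv2.INTER_CUBIC))
    p,d,c=load('pics/w1.npz'); X=cloud(c,d); print(X[214,320],X[240,360]); m=(X[...,0]>.52)&(X[...,2]>.04)&(X[...,2]<.07); print(m.sum(), X[m].min(0),X[m].max(0),np.median(X[m],0))
E
python3 oct.py
```

```text
large
1942 z 0.0113 yaw 16.0 w [0.0616 0.0614 0.0613 0.0617] centre [ 0.435  -0.0771] pix [[314. 175.]]
small
1189 z 0.0112 yaw 19.5 w [0.0435 0.0438 0.0442 0.0439] centre [0.4494 0.0538] pix [[194. 161.]]
[ 0.39021723 -0.0846208   0.01428628] [ 3.52624171e-01 -1.33647337e-01 -2.35859623e-04]
3346 [ 0.5662677  -0.35486599  0.04000422] [0.60001765 0.12946988 0.05731147] [ 0.58778954 -0.31796029  0.0499539 ]
```

View pics/w1c.png

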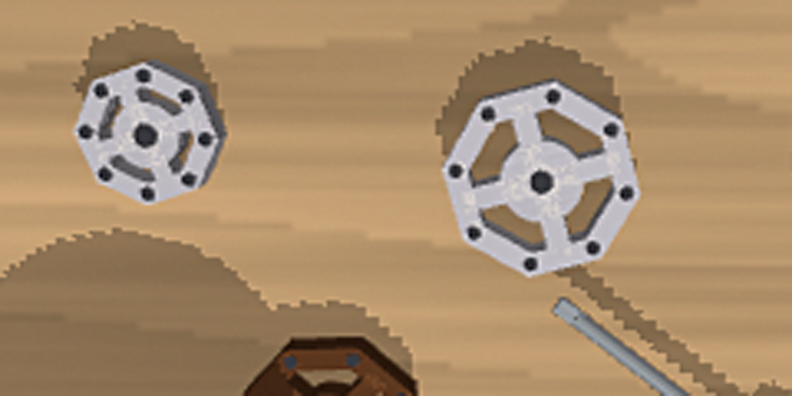

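Run:
```python
from h import *
from workcell import bot
s=bot.read_state()
p,d,c=load('pics/w1.npz'); X=cloud(c,d)
Rt=R.from_rotvec(s['tcp_rot']).as_matrix()
T=(X-s['tool_pos'])@Rt
m=(d>0)&(d<.3)&(np.abs(T[...,1])<.06)&(T[...,0]>-.05)
print(m.sum())
for sg in(-1,1):
    q=T[m&(np.sign(T[...,1])==sg)]; print(q.min(0).round(4),q.max(0).round(4)); 
    i=np.argsort(q[:,0])[-8:]; print(q[i].round(4))
```

```text
9978
[-0.05  -0.06  -0.015] [ 0.002  -0.0374  0.0121]
[[ 0.0015 -0.0427  0.0049]
 [ 0.0016 -0.0432  0.0055]
 [ 0.0016 -0.0426  0.003 ]
 [ 0.0016 -0.0428 -0.0051]
 [ 0.0016 -0.0426 -0.0023]
 [ 0.0017 -0.0427  0.0036]
 [ 0.0018 -0.0428  0.0002]
 [ 0.002  -0.043   0.0013]]
[-0.05    0.0373 -0.0148] [0.0024 0.06   0.0127]
[[ 0.0016  0.0429 -0.0023]
 [ 0.0017  0.0426 -0.0065]
 [ 0.0017  0.0428 -0.0084]
 [ 0.0017  0.0425  0.0032]
 [ 0.0018  0.0429 -0.0074]
 [ 0.0018  0.0427  0.0047]
 [ 0.0019  0.0425 -0.0021]
 [ 0.0024  0.0429 -0.0052]]
```

```bash
python3 -m creep '[{"grip":8.5,"dp":[3.5,0.1,0.4],"rotation":[-0.09,0,0]},{"grip":8.5,"dp":[7,0.1,0.4],"rotation":[-0.18,0,0]},{"grip":8,"dp":[10.5,0.1,0.4],"rotation":[-0.28,0,0]},{"grip":7.7,"dp":[14,0.1,0.4],"rotation":[-0.28,0,0]},{"grip":7.7,"dp":[17,0.1,0.4],"rotation":[-0.28,0,0]}]' 40
python3 look.py w2
```

```text
time: 1.87
tool_pos: [0.4332, -0.0829, 0.0731]
tcp_rot: [2.068, 0.295, -2.071]
wrist_force: [-0.4, 0.6, -0.8]
width: 0.902
1.8667 [ 0.4332 -0.0829  0.0731] [ 2.068  0.295 -2.071] [-0.43  0.58 -0.83] 0.902
```

View pics/w2.png

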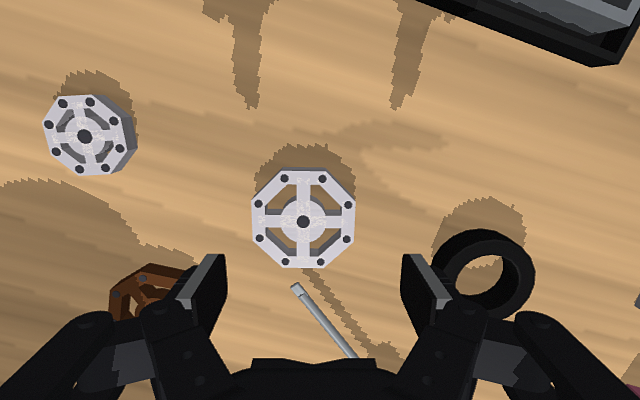

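Run:
```python
from oct import *
octfit('pics/w2.npz',.435,-.078,.045); octfit('pics/w2.npz',.45,.054,.035)
from workcell import bot
s=bot.read_state(); print(s['tool_pos'],s['joint_vel'].round(3))
Rt=R.from_rotvec(s['tcp_rot']).as_matrix(); print(Rt.round(3)); print('dp cm',100*(Rt.T@(np.array([.435,-.0771,.0115])-s['tool_pos'])))
```

```text
6402 z 0.0113 yaw 16.5 w [0.0617 0.0614 0.0614 0.0617] centre [ 0.4349 -0.077 ] pix [[303. 222.]]
4889 z 0.0112 yaw 18.0 w [0.0435 0.044  0.0443 0.044 ] centre [0.4493 0.0542] pix [[ 83. 136.]]
[ 0.42873684 -0.08190143  0.0677    ] [ 0.001 -0.054  0.002  0.002  0.192  0.006]
[[-0.011  0.279 -0.96 ]
 [ 0.002 -0.96  -0.279]
 [-1.    -0.005  0.01 ]]
dp cm [ 5.61381054 -0.2570001  -0.79138299]
```

```bash
python3 -m creep '[{"grip":7.7,"dp":[0,0,0],"rotation":[0,0,0]},{"grip":7.7,"dp":[0,0,0],"rotation":[0,0,0]}]'
python3 - <<'E'
from h import *
from workcell import bot
s=bot.read_state(); print(s['tool_pos'],s['joint_vel'].round(3))
Rt=R.from_rotvec(s['tcp_rot']).as_matrix(); print(Rt.round(3)); print('dp cm',100*(Rt.T@(np.array([.435,-.077,.0115])-s['tool_pos'])))
E
```

```text
time: 2.08
tool_pos: [0.4346, -0.0829, 0.0758]
tcp_rot: [2.069, 0.295, -2.07]
wrist_force: [0.8, -0.0, 0.4]
width: 0.904
[ 0.43455566 -0.08293352  0.07576204] [ 0.007 -0.03  -0.041  0.003 -0.005  0.003]
[[-0.001  0.279 -0.96 ]
 [-0.    -0.96  -0.279]
 [-1.    -0.     0.001]]
dp cm [ 6.42611883 -0.55668895 -0.21268377]
```

```bash
python3 -m creep '[{"grip":7.7,"dp":[2,-0.56,-0.2],"rotation":[0,0,0]},{"grip":7.7,"dp":[4,-0.56,-0.2],"rotation":[0,0,0]},{"grip":7.7,"dp":[5.6,-0.56,-0.2],"rotation":[0,0,0]},{"grip":7.7,"dp":[6.4,-0.56,-0.2],"rotation":[0,0,0]},{"grip":7.7,"dp":[6.4,-0.56,-0.2],"rotation":[0,0,0]}]'
python3 -m creep '[{"grip":5.8,"dp":[0,0,0],"rotation":[0,0,0]},{"grip":5.8,"dp":[0,0,0],"rotation":[0,0,0]},{"grip":5.8,"dp":[0,0,0],"rotation":[0,0,0]},{"grip":5.8,"dp":[0,0,0],"rotation":[0,0,0]}]' 40
python3 look.py w3
```

```text
time: 2.5
tool_pos: [0.4355, -0.0766, 0.0118]
tcp_rot: [2.07, 0.295, -2.069]
wrist_force: [0.3, 0.1, 0.3]
width: 0.902
time: 2.83
tool_pos: [0.4369, -0.0768, 0.0133]
tcp_rot: [2.072, 0.294, -2.065]
wrist_force: [-1.5, -1.1, 6.9]
width: 0.712
2.8333 [ 0.4369 -0.0768  0.0133] [ 2.072  0.294 -2.065] [-1.49 -1.08  6.94] 0.712
```

View pics/w3.png

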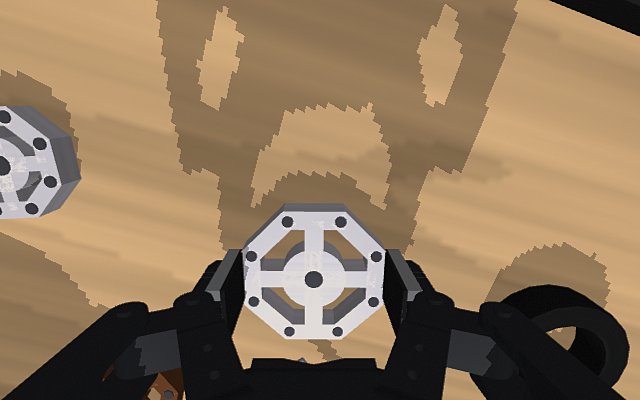

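The close-up shows the large octagon centred at (313,279) between the pads; 7 N upward suggests the fingertips touch the table. I regrip 3.5 mm higher.

```bash
python3 -m creep '[{"grip":7,"dp":[0,0,0],"rotation":[0,0,0]},{"grip":7,"dp":[-0.4,0,0],"rotation":[0,0,0]},{"grip":7,"dp":[-0.4,0,0],"rotation":[0,0,0]},{"grip":5.8,"dp":[-0.4,0,0],"rotation":[0,0,0]},{"grip":5.8,"dp":[-0.4,0,0],"rotation":[0,0,0]}]' 40
python3 -m creep '[{"grip":5.8,"dp":[0,0,0],"rotation":[0,0,0]},{"grip":5.8,"dp":[0,0,0],"rotation":[0,0,0]}]' 40
python3 look.py w4
```

```text
time: 3.3
tool_pos: [0.4354, -0.0763, 0.0162]
tcp_rot: [2.07, 0.295, -2.069]
wrist_force: [-2.8, 1.6, 8.3]
width: 0.706
time: 3.47
tool_pos: [0.4354, -0.0764, 0.0162]
tcp_rot: [2.07, 0.295, -2.069]
wrist_force: [-1.6, 0.1, 8.7]
width: 0.707
3.4667 [ 0.4354 -0.0764  0.0162] [ 2.07   0.295 -2.069] [-1.6   0.14  8.74] 0.707
```

View pics/w4.png

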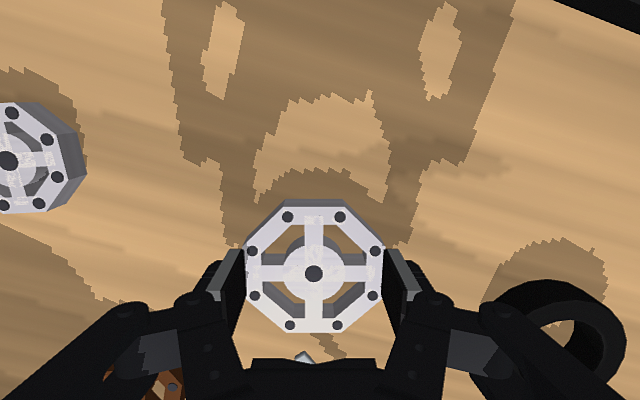

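```bash
python3 -m creep '[{"grip":5.8,"dp":[-2.5,0,0],"rotation":[0,0,0]},{"grip":5.8,"dp":[-6,0,0],"rotation":[0,0,0]},{"grip":5.8,"dp":[-9,-1.2,-1.4],"rotation":[0.09,0,0]},{"grip":5.8,"dp":[-12,-3.2,-3.8],"rotation":[0.18,0,0]},{"grip":5.8,"dp":[-15,-5.2,-6.2],"rotation":[0.28,0,0]}]' 40
python3 -m creep '[{"grip":5.8,"dp":[-2,-2,-2],"rotation":[0,0,0]},{"grip":5.8,"dp":[-3,-3,-3],"rotation":[0,0,0]},{"grip":5.8,"dp":[-3,-3,-3],"rotation":[0,0,0]},{"grip":5.8,"dp":[-3,-3,-3],"rotation":[0,0,0]}]' 40
python3 look.py w5
```

```text
time: 3.93
tool_pos: [0.4781, -0.0106, 0.1641]
tcp_rot: [-2.219, 0.003, 2.221]
wrist_force: [0.7, 0.6, -0.7]
width: 0.703
time: 4.27
tool_pos: [0.5086, 0.0196, 0.1931]
tcp_rot: [2.219, 0.006, -2.218]
wrist_force: [-0.5, -0.5, -2.4]
width: 0.706
4.2667 [0.5086 0.0196 0.1931] [ 2.219  0.006 -2.218] [-0.5  -0.49 -2.4 ] 0.706
```

View pics/w5.png

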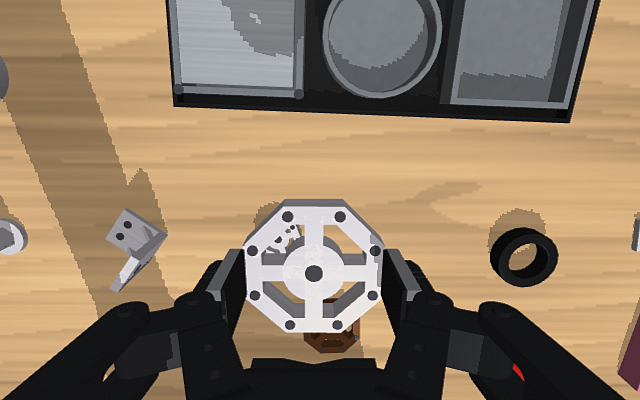

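```bash
python3 -m creep '[{"grip":5.8,"dp":[0,-1.5,-2.5],"rotation":[0,0,0]},{"grip":5.8,"dp":[0,-3,-5],"rotation":[0,0,0]},{"grip":5.8,"dp":[0,-3,-5.5],"rotation":[0,0,0]},{"grip":5.8,"dp":[0,-3,-5.5],"rotation":[0,0,0]}]' 40
python3 look.py w6; python3 look.py s6 side
```

```text
time: 4.65
tool_pos: [0.5627, 0.0488, 0.1909]
tcp_rot: [2.215, 0.004, -2.223]
wrist_force: [0.8, -0.0, -0.8]
width: 0.705
4.65 [0.5627 0.0488 0.1909] [ 2.215  0.004 -2.223] [ 0.82 -0.05 -0.83] 0.705
4.7 [0.5617 0.0485 0.1909] [ 2.214  0.003 -2.224] [-0.72 -0.64 -1.73] 0.706
```

View pics/w6.png

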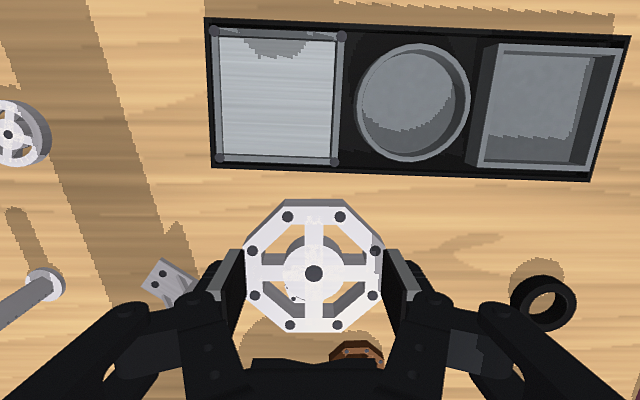

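Run:
```python
from h import *
for f in('pics/w6.npz','pics/s6.npz','pics/side0.npz','pics/scene0.npz'):
    p,d,c=load(f); X=cloud(c,d)
    # well: points near height of rim 44 .. platform <=50
    m=(np.abs(X[...,0]-.63)<.08)&(np.abs(X[...,1]-.08)<.08)&(X[...,2]>.040)&(X[...,2]<.056)
    Q=X[m]; print(f,m.sum(),np.histogram(Q[:,2],bins=np.arange(.040,.057,.001))[0])
    r=cv2.minAreaRect((Q[:,:2]*1000).astype(np.float32)); print('rect',r)
    m=(np.abs(X[...,0]-.63)<.06)&(np.abs(X[...,1]+.03)<.055)&(X[...,2]>.024)&(X[...,2]<.034); Q=X[m]; print('tub',m.sum(),cv2.minEnclosingCircle((Q[:,:2]*1000).astype(np.float32)))
    m=(np.abs(X[...,0]-.63)<.07)&(np.abs(X[...,1]+.145)<.055)&(X[...,2]>.024)&(X[...,2]<.034); Q=X[m]
    if len(Q): print('bin',m.sum(),cv2.minAreaRect((Q[:,:2]*1000).astype(np.float32)))
```

```text
pics/w6.npz 16485 [  74  195 1038 1679  563   51   19  719 4661 5941 1481   64    0    0
    0    0]
rect ((636.2982788085938, 76.54402160644531), (102.41454315185547, 102.96775817871094), 87.96393585205078)
tub 2316 ((632.539306640625, -35.216819763183594), 47.99580383300781)
bin 3765 ((628.54248046875, -147.40249633789062), (102.40286254882812, 100.44715881347656), 88.06884765625)
pics/s6.npz 741 [ 11  11  18  34  31  33  28  26  69 117 135 107  73  37  10   1]
rect ((636.5241088867188, 75.21220397949219), (100.71707153320312, 100.42594909667969), 86.83869934082031)
tub 190 ((638.5573120117188, -25.794849395751953), 59.87689971923828)
bin 306 ((628.6777954101562, -145.70713806152344), (104.39424896240234, 100.39911651611328), 87.73628997802734)
pics/side0.npz 742 [ 10  12  12  47  34  25  32  25  56 111 125 131  89  27   5   1]
rect ((636.4501342773438, 76.37081909179688), (105.5206069946289, 100.23561096191406), 87.43135833740234)
tub 195 ((628.2877197265625, -28.403844833374023), 56.14979934692383)
bin 311 ((628.6173095703125, -146.97500610351562), (103.0047378540039, 100.96519470214844), 87.5503921508789)
pics/scene0.npz 1294 [ 19  23  35  80  74  50  28  59 133 265 321 157  42   6   2   0]
rect ((635.6890258789062, 75.5052719116211), (100.99815368652344, 105.84700012207031), 87.95433044433594)
tub 293 ((641.8543090820312, -22.477920532226562), 64.24793243408203)
bin 427 ((628.0243530273438, -148.0452423095703), (100.95161437988281, 105.56031036376953), 88.02718353271484)
```

```bash
cat > held.py <<'E'
import sys
from h import *
def held(f,tp,rot,z0,z1,r=.04):
    p,d,c=load(f); X=cloud(c,d); Rt=R.from_rotvec(rot).as_matrix(); T=(X-np.array(tp))@Rt
    hsv=cv2.cvtColor(p,cv2.COLOR_RGB2HSV)
    m=(np.hypot(T[...,1],T[...,2])<r)&(T[...,0]>z0)&(T[...,0]<z1)&(hsv[...,2]>150)&(hsv[...,1]<60)
    Q=T[m]; (a,b),rr=cv2.minEnclosingCircle((Q[:,1:]*1000).astype(np.float32)); print(m.sum(),'x med',np.median(Q[:,0]).round(4),'circle y,z mm',round(a,2),round(b,2),round(rr,2),'range',Q.min(0).round(4),Q.max(0).round(4))
E
python3 - <<'E'
from held import *
held('pics/w6.npz',[0.5627,0.0488,0.1909],[2.215,0.004,-2.223],-.02,.02)
E
python3 - <<'E'
from workcell import bot
s=bot.read_state();print(s['tool_pos'],s['joint_vel'].round(3),s['tcp_rot'])
E
```

```text
9686 x med 0.0051 circle y,z mm 0.84 0.15 33.71 range [ 0.0029 -0.0299 -0.0313] [0.0178 0.032  0.0318]
[0.56129647 0.04837738 0.19108562] [-0.003 -0.017  0.009  0.002 -0.002  0.003] [ 2.21468883  0.00269474 -2.22452443]
```

```bash
python3 -m creep '[{"grip":5.8,"dp":[0.5,-1.2,-3],"rotation":[0,0,0]},{"grip":5.8,"dp":[2.5,-2.4,-6],"rotation":[0,0,0]},{"grip":5.8,"dp":[5.5,-2.8,-7.5],"rotation":[0,0,0]},{"grip":5.8,"dp":[9,-2.8,-7.5],"rotation":[0,0,0]},{"grip":5.8,"dp":[11,-2.8,-7.5],"rotation":[0,0,0]}]' 40
python3 -m creep '[{"grip":5.8,"dp":[0,0,0],"rotation":[0,0,0]},{"grip":5.8,"dp":[0,0,0],"rotation":[0,0,0]}]' 40
python3 look.py w7
```

```text
time: 5.17
tool_pos: [0.6354, 0.0767, 0.0788]
tcp_rot: [2.213, 0.003, -2.226]
wrist_force: [-1.7, -0.2, -2.3]
width: 0.706
time: 5.33
tool_pos: [0.6353, 0.0767, 0.0809]
tcp_rot: [2.213, 0.003, -2.226]
wrist_force: [1.0, 0.9, -0.3]
width: 0.709
5.3333 [0.6353 0.0767 0.0809] [ 2.213  0.003 -2.226] [ 1.03  0.93 -0.28] 0.709
```

View pics/w7.png

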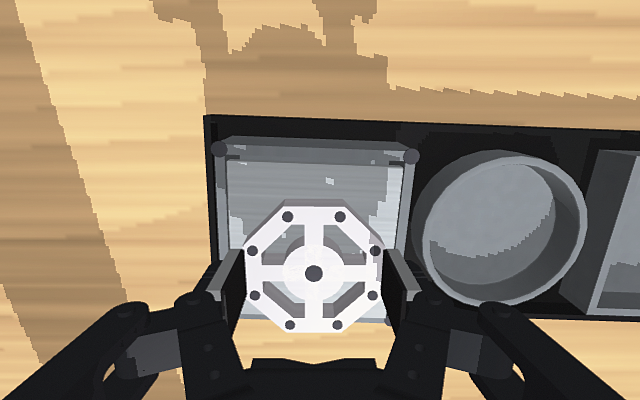

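Run:
```python
from h import *
from held import *
from workcell import bot
s=bot.read_state();print(s['tool_pos'],s['tcp_rot'])
held('pics/w7.npz',s['tool_pos'],s['tcp_rot'],-.01,.012)
p,d,c=load('pics/w7.npz'); X=cloud(c,d); m=(np.abs(X[...,0]-.636)<.08)&(np.abs(X[...,1]-.077)<.058)&(X[...,2]>.040)&(X[...,2]<.0535); Q=X[m]; print(cv2.minAreaRect((Q[:,:2]*1000).astype(np.float32)),np.histogram(Q[:,2],bins=np.arange(.040,.057,.001))[0])
```

```text
[0.63739449 0.0769204  0.0832425 ] [ 2.21870009  0.00315765 -2.22094155]
9731 x med 0.0075 circle y,z mm 1.28 2.44 33.72 range [ 0.0053 -0.0299 -0.0292] [0.012  0.0325 0.0339]
((637.0040893554688, 77.12062072753906), (102.75411224365234, 103.05267333984375), 87.2304916381836) [ 102  214 1358 2402  692  100   71  409 4142 5872  934   13    0    0
    0    0]
```

```bash
python3 -m creep '[{"grip":5.8,"dp":[0.5,0.05,0],"rotation":[0,0,0]},{"grip":5.8,"dp":[1,0.05,0],"rotation":[0,0,0]},{"grip":5.8,"dp":[1.4,0.05,0],"rotation":[0,0,0]},{"grip":5.8,"dp":[1.4,0.05,0],"rotation":[0,0,0]}]' 40
```

```text
time: 5.72
tool_pos: [0.638, 0.0771, 0.0691]
tcp_rot: [2.22, 0.004, -2.219]
wrist_force: [-0.4, -0.6, -0.9]
width: 0.706
```

```bash
python3 -m creep '[{"grip":5.8,"dp":[0.1,0,0],"rotation":[0,0,0]},{"grip":5.8,"dp":[0.2,0,0],"rotation":[0,0,0]},{"grip":5.8,"dp":[0.2,0,0],"rotation":[0,0,0]}]' 40
```

```text
time: 5.97
tool_pos: [0.6382, 0.0772, 0.067]
tcp_rot: [2.22, 0.004, -2.22]
wrist_force: [-0.9, 0.3, -1.2]
width: 0.703
```

```bash
python3 -m creep '[{"grip":5.8,"dp":[0.05,0,0.1],"rotation":[0,0,0]},{"grip":5.8,"dp":[0.1,0,0.12],"rotation":[0,0,0]},{"grip":5.8,"dp":[0.15,0,0.12],"rotation":[0,0,0]}]' 40
```

```text
time: 6.22
tool_pos: [0.6371, 0.0772, 0.0662]
tcp_rot: [2.22, 0.004, -2.219]
wrist_force: [-2.4, 0.6, 4.8]
width: 0.705
```

```bash
python3 -m creep '[{"grip":7.4,"dp":[0,0,0],"rotation":[0,0,0]},{"grip":7.4,"dp":[0,0,0],"rotation":[0,0,0]},{"grip":7.6,"dp":[-1.5,0,0],"rotation":[0,0,0]},{"grip":8,"dp":[-5,0,0],"rotation":[0,0,0]},{"grip":8,"dp":[-9,0,0],"rotation":[0,0,0]}]' 40
python3 -m creep '[{"grip":8,"dp":[-2,0,3],"rotation":[0,0,0]},{"grip":8,"dp":[-2,0,4],"rotation":[0,0,0]},{"grip":8,"dp":[-2,0,4],"rotation":[0,0,0]},{"grip":8,"dp":[-2,0,4],"rotation":[0,0,0]}]' 40
python3 look.py w8
```

```text
time: 6.63
tool_pos: [0.6343, 0.0769, 0.1528]
tcp_rot: [2.211, 0.004, -2.227]
wrist_force: [0.8, -0.4, 0.1]
width: 0.937
time: 6.97
tool_pos: [0.5963, 0.077, 0.1748]
tcp_rot: [2.219, 0.004, -2.22]
wrist_force: [-0.2, 0.3, -0.8]
width: 0.94
6.9667 [0.5963 0.077  0.1748] [ 2.219  0.004 -2.22 ] [-0.16  0.27 -0.82] 0.94
```

View pics/w8.png

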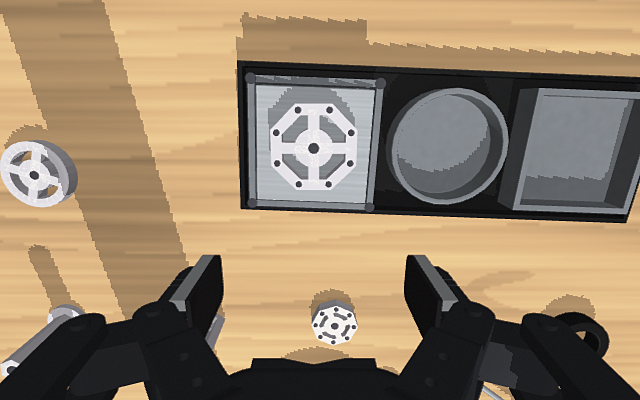

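```bash
cat > well.py <<'E'
import sys
from oct import *
def well(f,zp,xmax=.08):
    octfit(f,.637,.077,.045,zp-.003,zp+.004)
    p,d,c=load(f); X=cloud(c,d); m=(np.abs(X[...,0]-.636)<.08)&(np.abs(X[...,1]-.077)<.058)&(X[...,2]>.040)&(X[...,2]<.056); Q=X[m]; print('well',cv2.minAreaRect((Q[:,:2]*1000).astype(np.float32)),np.histogram(Q[:,2],bins=np.arange(.040,.057,.001))[0])
    m=(np.abs(X[...,0]-.636)<.06)&(np.abs(X[...,1]-.077)<.058); print(np.histogram(X[m][:,2],bins=np.arange(.002,.08,.002))[0])
E
python3 -c "
from well import *
well('pics/w8.npz',.061)"
```

```text
4625 z 0.0611 yaw -0.5 w [0.0616 0.0614 0.0614 0.0614] centre [0.637  0.0762] pix [[313. 140.]]
well ((636.5339965820312, 76.4338150024414), (102.36477661132812, 103.20315551757812), 88.31779479980469) [  59  161 1096 1663  581   39   19  547 3397 3573  582   31   15   41
   32   11]
[ 852  214   66  112   70   69   96  536  112   11   13   19   13   17
   17   17   24   91  121  220 2759  620  566 6970  613   56   43   53
  340 3829  456    0    0    0    0    0    0    0]
```

```bash
python3 -m creep '[{"grip":8,"dp":[0,0.4,3.5],"rotation":[-0.06,0,0]},{"grip":8,"dp":[0.5,1,7.2],"rotation":[-0.15,0,0]},{"grip":8,"dp":[2,1.6,10.8],"rotation":[-0.24,0,0]},{"grip":7,"dp":[4,2.3,14],"rotation":[-0.33,0,0]},{"grip":6.2,"dp":[7,2.3,14.7],"rotation":[-0.33,0,0]}]' 40
python3 -m creep '[{"grip":6.2,"dp":[2,0,0],"rotation":[0,0,0]},{"grip":6.2,"dp":[3,0,0],"rotation":[0,0,0]},{"grip":6.2,"dp":[3,0,0],"rotation":[0,0,0]},{"grip":6.2,"dp":[3,0,0],"rotation":[0,0,0]}]' 40
python3 look.py w9
python3 - <<'E'
from oct import *
octfit('pics/w9.npz',.449,.054,.035)
from workcell import bot
for i in range(1):
    s=bot.read_state(); print(s['tool_pos'],s['joint_vel'].round(3))
E
```

```text
time: 7.43
tool_pos: [0.4463, 0.0527, 0.1042]
tcp_rot: [2.036, 0.347, -2.041]
wrist_force: [0.7, 0.2, -1.3]
width: 0.733
time: 7.77
tool_pos: [0.4503, 0.0534, 0.0748]
tcp_rot: [2.039, 0.344, -2.043]
wrist_force: [-0.1, 0.1, 0.3]
width: 0.724
7.7667 [0.4503 0.0534 0.0748] [ 2.039  0.344 -2.043] [-0.11  0.06  0.33] 0.724
3582 z 0.0113 yaw 19.0 w [0.0437 0.0438 0.0435 0.0438] centre [0.4494 0.054 ] pix [[310. 227.]]
[0.45134847 0.05352341 0.07583517] [ 0.002 -0.021 -0.018 -0.001  0.    -0.001]
```

View pics/w9.png

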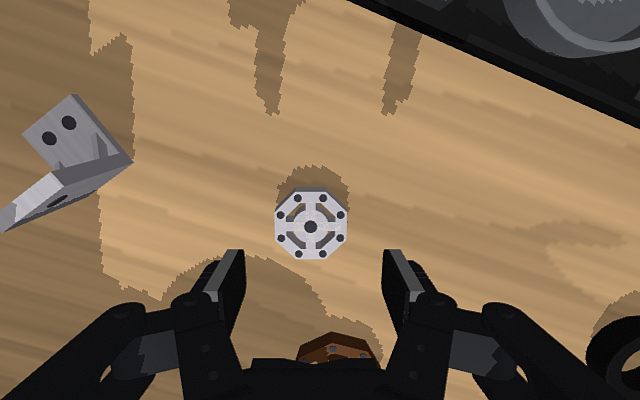

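```bash
python3 -m creep '[{"grip":6.2,"dp":[2,-0.1,0.12],"rotation":[0,0,0]},{"grip":6.2,"dp":[4,-0.1,0.12],"rotation":[0,0,0]},{"grip":6.2,"dp":[5.4,-0.1,0.12],"rotation":[0,0,0]},{"grip":6.2,"dp":[5.9,-0.1,0.12],"rotation":[0,0,0]},{"grip":6.2,"dp":[5.9,-0.1,0.12],"rotation":[0,0,0]}]'
python3 -m creep '[{"grip":4,"dp":[0,0,0],"rotation":[0,0,0]},{"grip":4,"dp":[0,0,0],"rotation":[0,0,0]},{"grip":4,"dp":[0,0,0],"rotation":[0,0,0]},{"grip":4,"dp":[0,0,0],"rotation":[0,0,0]},{"grip":4,"dp":[0,0,0],"rotation":[0,0,0]}]' 40
```

```text
time: 8.23
tool_pos: [0.4491, 0.054, 0.0164]
tcp_rot: [2.04, 0.344, -2.041]
wrist_force: [-1.3, 0.5, 0.1]
width: 0.725
time: 8.65
tool_pos: [0.4506, 0.0542, 0.0181]
tcp_rot: [2.044, 0.343, -2.036]
wrist_force: [0.2, 1.1, 7.1]
width: 0.496
```

```bash
python3 -m creep '[{"grip":4,"dp":[-3,0,0],"rotation":[0,0,0]},{"grip":4,"dp":[-7,0,0],"rotation":[0,0,0]},{"grip":4,"dp":[-9.5,0.6,-2.7],"rotation":[0.11,0,0]},{"grip":4,"dp":[-10.5,1.4,-6.3],"rotation":[0.22,0,0]},{"grip":4,"dp":[-10.5,2.2,-10],"rotation":[0.33,0,0]}]' 40
python3 -m creep '[{"grip":4,"dp":[0,-0.6,-3.5],"rotation":[0,0,0]},{"grip":4,"dp":[0,-1.2,-5],"rotation":[0,0,0]},{"grip":4,"dp":[0,-1.2,-5],"rotation":[0,0,0]},{"grip":4,"dp":[0,-1.2,-5],"rotation":[0,0,0]}]' 40
python3 look.py w10;python3 - <<'E'
from held import *
from workcell import bot
s=bot.read_state(); print(s['tool_pos'],s['tcp_rot'])
held('pics/w10.npz',s['tool_pos'],s['tcp_rot'],-.01,.014,.026)
E
```

```text
time: 9.07
tool_pos: [0.5536, 0.0663, 0.1262]
tcp_rot: [-2.229, 0.001, 2.212]
wrist_force: [1.6, -0.3, -0.8]
width: 0.496
time: 9.4
tool_pos: [0.6001, 0.0783, 0.121]
tcp_rot: [2.218, 0.004, -2.221]
wrist_force: [-0.8, 0.4, -1.1]
width: 0.502
9.4 [0.6001 0.0783 0.121 ] [ 2.218  0.004 -2.221] [-0.81  0.39 -1.07] 0.502
[0.59893009 0.07804474 0.12071433] [ 2.21637312  0.00414928 -2.22203256]
5052 x med 0.0066 circle y,z mm 0.88 -0.43 23.86 range [ 0.0043 -0.0206 -0.023 ] [0.014  0.0219 0.0221]
```

View pics/w10.png

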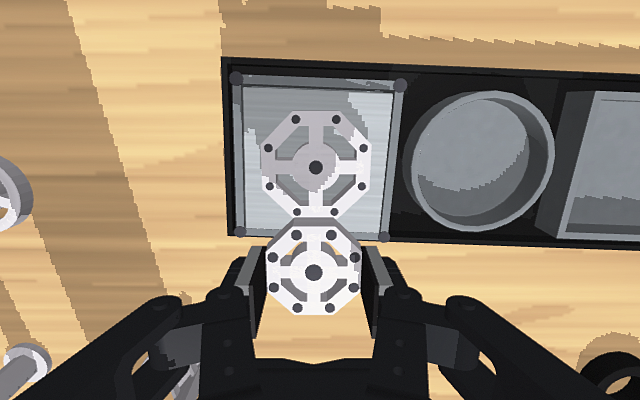

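```bash
python3 -m creep '[{"grip":4,"dp":[0.2,0.1,-2],"rotation":[0,0,0]},{"grip":4,"dp":[0.8,0.15,-3.7],"rotation":[0,0,0]},{"grip":4,"dp":[2,0.15,-3.7],"rotation":[0,0,0]},{"grip":4,"dp":[3.2,0.15,-3.7],"rotation":[0,0,0]},{"grip":4,"dp":[3.7,0.15,-3.7],"rotation":[0,0,0]}]' 40
python3 -m creep '[{"grip":4,"dp":[0,0,0],"rotation":[0,0,0]},{"grip":4,"dp":[0,0,0],"rotation":[0,0,0]}]' 40
```

```text
time: 9.87
tool_pos: [0.6336, 0.0764, 0.0814]
tcp_rot: [2.213, 0.004, -2.226]
wrist_force: [-0.5, 0.3, -0.4]
width: 0.493
time: 10.03
tool_pos: [0.6352, 0.0767, 0.0833]
tcp_rot: [2.216, 0.004, -2.223]
wrist_force: [0.5, 0.2, -0.6]
width: 0.505
```

```bash
python3 -m creep '[{"grip":4,"dp":[0.1,0,-0.1],"rotation":[0,0,0]},{"grip":4,"dp":[0.2,0,-0.1],"rotation":[0,0,0]},{"grip":4,"dp":[0.3,0,-0.1],"rotation":[0,0,0]},{"grip":4,"dp":[0.4,0,-0.1],"rotation":[0,0,0]}]' 40
```

```text
time: 10.37
tool_pos: [0.6386, 0.0769, 0.081]
tcp_rot: [2.221, 0.004, -2.218]
wrist_force: [-0.3, 0.2, -0.8]
width: 0.496
```

```bash
python3 -m creep '[{"grip":4,"dp":[0.05,0,0],"rotation":[0,0,0]},{"grip":4,"dp":[0.1,0,0],"rotation":[0,0,0]},{"grip":4,"dp":[0.15,0,0],"rotation":[0,0,0]},{"grip":4,"dp":[0.15,0,0],"rotation":[0,0,0]}]' 40
```

```text
time: 10.7
tool_pos: [0.6384, 0.0768, 0.0795]
tcp_rot: [2.22, 0.004, -2.219]
wrist_force: [-1.9, 0.4, 2.5]
width: 0.499
```

```bash
python3 -m creep '[{"grip":4,"dp":[-0.2,0,0],"rotation":[0,0,0]},{"grip":4,"dp":[-0.2,0,0.17],"rotation":[0,0,0]},{"grip":4,"dp":[-0.2,0,0.17],"rotation":[0,0,0]},{"grip":4,"dp":[-0.1,0,0.17],"rotation":[0,0,0]},{"grip":4,"dp":[0.02,0,0.17],"rotation":[0,0,0]}]' 40
python3 -m creep '[{"grip":4,"dp":[0.03,0,0],"rotation":[0,0,0]},{"grip":4,"dp":[0.03,0,0],"rotation":[0,0,0]}]' 40
```

```text
time: 11.12
tool_pos: [0.6366, 0.0768, 0.0789]
tcp_rot: [2.22, 0.004, -2.22]
wrist_force: [-1.4, -0.2, 2.9]
width: 0.497
time: 11.28
tool_pos: [0.6366, 0.0768, 0.0787]
tcp_rot: [2.219, 0.004, -2.22]
wrist_force: [-1.7, -0.8, 1.9]
width: 0.497
```

```bash
python3 -m creep '[{"grip":5.6,"dp":[0,0,0],"rotation":[0,0,0]},{"grip":5.6,"dp":[0,0,0],"rotation":[0,0,0]},{"grip":5.8,"dp":[-1.5,0,0],"rotation":[0,0,0]},{"grip":5.8,"dp":[-4.5,0,0],"rotation":[0,0,0]},{"grip":3,"dp":[-7,0,2.5],"rotation":[0,0,0]}]' 40
python3 -m creep '[{"grip":0,"dp":[-2,0,2],"rotation":[0,0,0]},{"grip":0,"dp":[-2,0,2],"rotation":[0,0,0]},{"grip":0,"dp":[-2,0,2],"rotation":[0,0,0]}]' 40
python3 look.py w11; python3 -c "
from well import *
well('pics/w11.npz',.0735)
octfit('pics/w11.npz',.637,.077,.045,.058,.064)"
```

```text
time: 11.7
tool_pos: [0.6146, 0.0766, 0.1492]
tcp_rot: [2.223, 0.004, -2.217]
wrist_force: [2.0, -0.4, 1.4]
width: 0.553
time: 11.95
tool_pos: [0.5923, 0.0768, 0.1702]
tcp_rot: [2.224, 0.005, -2.215]
wrist_force: [0.7, -0.1, -0.6]
width: 0.113
11.95 [0.5923 0.0768 0.1702] [ 2.224  0.005 -2.215] [ 0.71 -0.07 -0.58] 0.113
2852 z 0.0718 yaw -1.0 w [0.043  0.0436 0.0433 0.0434] centre [0.636  0.0757] pix [[314. 138.]]
well ((636.2422485351562, 76.46245574951172), (102.63682556152344, 102.79923248291016), 88.039794921875) [ 112  217 1117 1768  580   89 1089 3752 2219  213    6    1    5    4
    5    6]
[ 752  221   57   65   62   76  111  616  139   19   23   18   22   23
   16   29   75  130  134  329 2885  669 4841 2432    7    9   11   18
 1808 1117   53   28   31   50 1857 1079    3    0]
2660 z 0.0598 yaw -0.5 w [0.0612 0.0616 0.0617 0.0617] centre [0.6372 0.0762] pix [[313. 137.]]
```

View pics/w11.png

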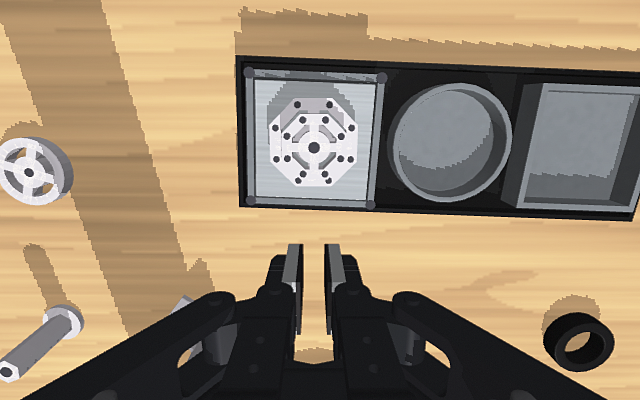

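```bash
python3 -m creep '[{"grip":0,"dp":[0.5,0,-2.2],"rotation":[0,0,0]},{"grip":0,"dp":[2,0.05,-4.4],"rotation":[0,0,0]},{"grip":0,"dp":[4.5,0.05,-4.4],"rotation":[0,0,0]},{"grip":0,"dp":[7,0.05,-4.4],"rotation":[0,0,0]},{"grip":0,"dp":[7,0.05,-4.4],"rotation":[0,0,0]}]' 40
python3 -m creep '[{"grip":0,"dp":[0,0,0],"rotation":[0,0,0]},{"grip":0,"dp":[0,0,0],"rotation":[0,0,0]}]'
```

```text
time: 12.42
tool_pos: [0.6311, 0.0758, 0.0903]
tcp_rot: [2.205, 0.003, -2.233]
wrist_force: [-1.3, 0.2, -1.7]
width: 0.001
time: 12.58
tool_pos: [0.6358, 0.0763, 0.0981]
tcp_rot: [2.219, 0.004, -2.221]
wrist_force: [-0.3, -0.5, 0.6]
width: 0.0
```

```bash
python3 -m creep '[{"grip":0,"dp":[0.3,0,0],"rotation":[0,0,0]},{"grip":0,"dp":[0.6,0,0],"rotation":[0,0,0]},{"grip":0,"dp":[0.9,0,0],"rotation":[0,0,0]},{"grip":0,"dp":[1.1,0,0],"rotation":[0,0,0]},{"grip":0,"dp":[1.3,0,0],"rotation":[0,0,0]}]'
```

```text
time: 13.0
tool_pos: [0.6358, 0.0763, 0.086]
tcp_rot: [2.221, 0.004, -2.219]
wrist_force: [-0.5, 1.2, 3.3]
width: -0.002
```

```bash
python3 -m creep '[{"grip":0,"dp":[0.2,0,0],"rotation":[0,0,0]},{"grip":0,"dp":[0.4,0,0],"rotation":[0,0,0]},{"grip":0,"dp":[0.6,0,0],"rotation":[0,0,0]},{"grip":0,"dp":[0.8,0,0],"rotation":[0,0,0]},{"grip":0,"dp":[1,0,0],"rotation":[0,0,0]}]'
```

```text
time: 13.42
tool_pos: [0.6358, 0.0764, 0.0756]
tcp_rot: [2.22, 0.004, -2.219]
wrist_force: [-0.3, -1.2, 4.4]
width: 0.003
```

```bash
python3 -m creep '[{"grip":0,"dp":[0.2,0,0],"rotation":[0,0,0]},{"grip":0,"dp":[0.4,0,0],"rotation":[0,0,0]},{"grip":0,"dp":[0.6,0,0],"rotation":[0,0,0]},{"grip":0,"dp":[0.8,0,0],"rotation":[0,0,0]},{"grip":0,"dp":[1,0,0],"rotation":[0,0,0]}]'
```

```text
time: 13.83
tool_pos: [0.6358, 0.0764, 0.0655]
tcp_rot: [2.22, 0.004, -2.219]
wrist_force: [-0.3, 0.3, 5.0]
width: 0.001
```

```bash
python3 -m creep '[{"grip":0,"dp":[0.12,0,0],"rotation":[0,0,0]},{"grip":0,"dp":[0.24,0,0],"rotation":[0,0,0]},{"grip":0,"dp":[0.36,0,0],"rotation":[0,0,0]},{"grip":0,"dp":[0.48,0,0],"rotation":[0,0,0]},{"grip":0,"dp":[0.6,0,0],"rotation":[0,0,0]}]'
```

```text
time: 14.25
tool_pos: [0.6358, 0.0764, 0.0595]
tcp_rot: [2.22, 0.004, -2.219]
wrist_force: [-0.2, -0.3, 5.2]
width: -0.002
```

```bash
python3 -m creep '[{"grip":0,"dp":[0.06,0,0],"rotation":[0,0,0]},{"grip":0,"dp":[0.12,0,0],"rotation":[0,0,0]},{"grip":0,"dp":[0.16,0,0],"rotation":[0,0,0]},{"grip":0,"dp":[0.2,0,0],"rotation":[0,0,0]},{"grip":0,"dp":[0.2,0,0],"rotation":[0,0,0]}]'
```

```text
time: 14.67
tool_pos: [0.6358, 0.0764, 0.058]
tcp_rot: [2.22, 0.004, -2.219]
wrist_force: [-1.0, 0.2, 7.8]
width: 0.001
```

```bash
python3 -m creep '[{"grip":0,"dp":[0.03,0,0],"rotation":[0,0,0]},{"grip":0,"dp":[0.06,0,0],"rotation":[0,0,0]},{"grip":0,"dp":[0.09,0,0],"rotation":[0,0,0]}]'
```

```text
time: 14.92
tool_pos: [0.6359, 0.0764, 0.058]
tcp_rot: [2.22, 0.004, -2.219]
wrist_force: [-3.7, -0.5, 13.1]
width: 0.0
```

```bash
python3 -m creep '[{"grip":0,"dp":[0.05,0,0],"rotation":[0,0,0]},{"grip":0,"dp":[0.1,0,0],"rotation":[0,0,0]},{"grip":0,"dp":[0.1,0,0],"rotation":[0,0,0]}]'
python3 -m creep '[{"grip":0,"dp":[-0.5,0,0],"rotation":[0,0,0]},{"grip":0,"dp":[-2.5,0,0],"rotation":[0,0,0]},{"grip":0,"dp":[-6,0,0],"rotation":[0,0,0]},{"grip":0,"dp":[-9.5,0,3],"rotation":[0,0,0]},{"grip":0,"dp":[-12,0,5],"rotation":[0,0,0]}]'
python3 -m creep '[{"grip":0,"dp":[0,0,0],"rotation":[0,0,0]},{"grip":0,"dp":[0,0,0],"rotation":[0,0,0]}]'
python3 look.py w12; python3 -c "
from well import *
well('pics/w12.npz',.044)
octfit('pics/w12.npz',.637,.077,.026,.041,.048)
octfit('pics/w12.npz',.637,.077,.042,.028,.036)"
```

```text
time: 15.17
tool_pos: [0.6359, 0.0763, 0.0579]
tcp_rot: [2.22, 0.004, -2.219]
wrist_force: [-5.7, 0.3, 16.2]
width: -0.002
time: 15.58
tool_pos: [0.5848, 0.0759, 0.1759]
tcp_rot: [2.218, 0.004, -2.221]
wrist_force: [0.0, -0.2, 0.5]
width: -0.002
time: 15.75
tool_pos: [0.5858, 0.0762, 0.1772]
tcp_rot: [2.223, 0.005, -2.216]
wrist_force: [0.1, 0.0, -0.6]
width: 0.001
15.75 [0.5858 0.0762 0.1772] [ 2.223  0.005 -2.216] [ 0.07  0.02 -0.59] 0.001
2281 z 0.0433 yaw 1.5 w [0.0434 0.0434 0.0433 0.0432] centre [0.6359 0.0758] pix [[313. 130.]]
well ((636.5150146484375, 76.45279693603516), (102.37007141113281, 102.599365234375), 88.34873962402344) [  82  268 1794 2838  910   76    2    0    0    0    0    0    0    0
    0    0]
[ 620  211  183  336  237  226  311 1078 5012  973  166  166  192  250
 2096  571  214  217  232  350 4632  986    2    0    0    0    0    0
    0    0    0    0    0    0    0    0    0    0]
2281 z 0.0433 yaw 1.5 w [0.0434 0.0434 0.0433 0.0432] centre [0.6359 0.0758] pix [[313. 130.]]
2144 z 0.0313 yaw 0.5 w [0.0608 0.0617 0.0617 0.0618] centre [0.6372 0.0762] pix [[313. 128.]]
```

View pics/w12.png

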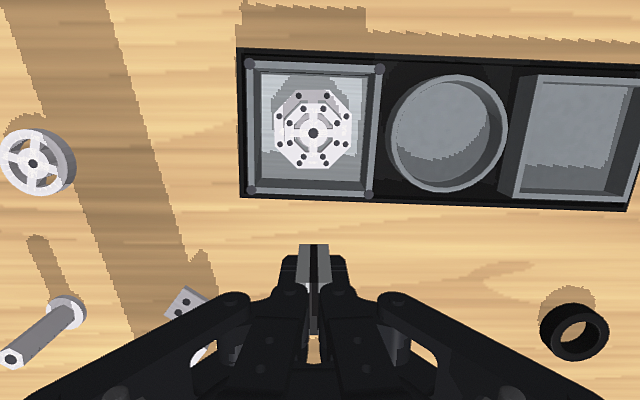

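Platform home: small plate top at z 0.0433 equals the rim (0.0432), centred at pixel (313,130). Next: hex post (round foot, hex top visible at (12,355)).

```bash
python3 -m creep '[{"grip":6,"dp":[0,-3,1.7],"rotation":[0,0,0]},{"grip":6,"dp":[-1,-6.4,3.6],"rotation":[0,0,0]},{"grip":6,"dp":[-2,-9.8,5.5],"rotation":[0,0,0]},{"grip":6,"dp":[-3,-13.2,7.4],"rotation":[0,0,0]},{"grip":6,"dp":[-3,-16.6,9.3],"rotation":[0,0,0]}]'
python3 -m creep '[{"grip":6,"dp":[0,-3,1.7],"rotation":[0,0,0]},{"grip":6,"dp":[0,-6,3.4],"rotation":[0,0,0]},{"grip":6,"dp":[0,-7.6,4.3],"rotation":[0,0,0]},{"grip":6,"dp":[0,-7.6,4.3],"rotation":[0,0,0]},{"grip":6,"dp":[0,-7.6,4.3],"rotation":[0,0,0]}]'
python3 look.py w13
```

```text
time: 16.22
tool_pos: [0.4917, 0.2431, 0.205]
tcp_rot: [2.219, 0.003, -2.22]
wrist_force: [0.1, 0.9, 0.5]
width: 0.696
time: 16.63
tool_pos: [0.4477, 0.3178, 0.2031]
tcp_rot: [2.213, 0.004, -2.22]
wrist_force: [0.0, -0.0, -1.0]
width: 0.701
16.6333 [0.4477 0.3178 0.2031] [ 2.213  0.004 -2.22 ] [ 0.03 -0.03 -0.97] 0.701
```

View pics/w13.png

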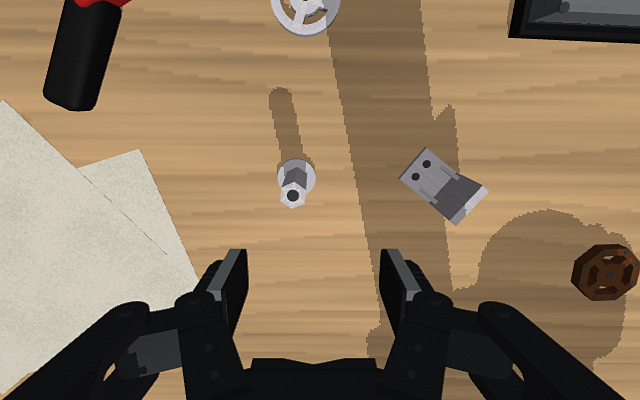

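Run:
```python
from h import *
p,d,c=load('pics/w13.npz'); X=cloud(c,d)
m=(np.hypot(X[...,0]-.45,X[...,1]-.33)<.03)&(X[...,2]>.066)&(X[...,2]<.076); Q=X[m]
print(m.sum(),Q.min(0),Q.max(0),np.median(Q,0))
best=[]
for a in np.arange(-30,30,1.):
    t=np.radians(a+np.arange(3)*60); P=Q[:,:2]@np.array([np.cos(t),np.sin(t)]); w=np.quantile(P,.995,0)-np.quantile(P,.005,0); mid=(P.max(0)+P.min(0))/2
    best.append((w.sum(),a,w.round(4),np.linalg.lstsq(np.array([np.cos(t),np.sin(t)]).T,mid,rcond=None)[0].round(4)))
print(sorted(best,key=lambda b:b[0])[:4])
m=(np.hypot(X[...,0]-.45,X[...,1]-.33)<.03)&(X[...,2]>.003)&(X[...,2]<.008); Q=X[m]; print('foot',m.sum(),cv2.minEnclosingCircle((Q[:,:2]*1000).astype(np.float32)))
# bracket upright
for z0,z1 in((.054,.063),(.003,.008)):
    m=(np.hypot(X[...,0]-.44,X[...,1]-.19)<.05)&(X[...,2]>z0)&(X[...,2]<z1); Q=X[m]; print('br',z0,m.sum(),Q.mean(0),cv2.minAreaRect((Q[:,:2]*1000).astype(np.float32)))
k=4;cv2.imwrite('pics/w13c.png',cv2.resize(p[130:240,260:500,::-1],None,fx=3.3,fy=3.3,interpolation=cv2.INTER_CUBIC))
```

```text
528 [0.43611079 0.32329944 0.06610999] [0.45846637 0.34367853 0.07164775] [0.44785101 0.3330991  0.06932077]
[(np.float64(0.05951529320621676), np.float64(25.0), array([0.0199, 0.0195, 0.0201]), array([0.4474, 0.3333])), (np.float64(0.059586311373399564), np.float64(26.0), array([0.0199, 0.0195, 0.0202]), array([0.4474, 0.3333])), (np.float64(0.059599199112889106), np.float64(24.0), array([0.0199, 0.0196, 0.0201]), array([0.4474, 0.3333])), (np.float64(0.05963752075385978), np.float64(27.0), array([0.02  , 0.0195, 0.0202]), array([0.4474, 0.3333]))]
foot 560 ((447.3455810546875, 333.1507568359375), 18.96627426147461)
br 0.054 572 [0.43657667 0.18453093 0.0586149 ] ((435.86199951171875, 183.97412109375), (9.340411186218262, 39.81886291503906), 52.93867492675781)
br 0.003 1545 [0.45100483 0.20363839 0.00540563] ((450.2157897949219, 202.80404663085938), (41.236839294433594, 39.9777946472168), 53.034908294677734)
```

View pics/w13c.png

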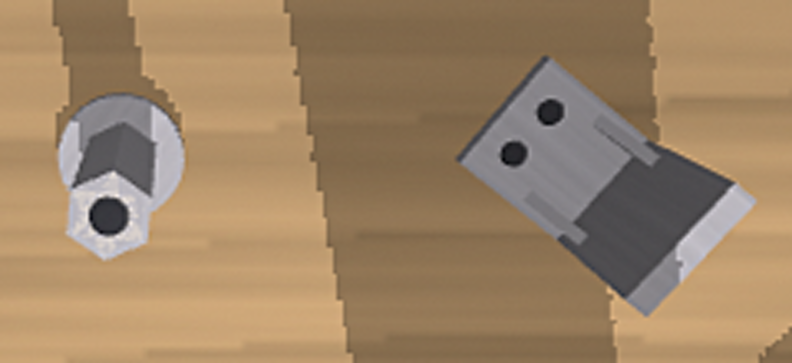

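```bash
python3 -m creep '[{"grip":6,"dp":[2,-0.8,0],"rotation":[0.08,0,0]},{"grip":6,"dp":[5,-1.5,0],"rotation":[0.08,0,0]},{"grip":6,"dp":[8,-1.5,0],"rotation":[0.08,0,0]},{"grip":6,"dp":[9,-1.5,0],"rotation":[0.08,0,0]},{"grip":6,"dp":[9,-1.5,0],"rotation":[0.08,0,0]}]'
python3 -m creep '[{"grip":6,"dp":[0,0,0],"rotation":[0,0,0]},{"grip":6,"dp":[0,0,0],"rotation":[0,0,0]}]'
```

```text
time: 17.1
tool_pos: [0.4465, 0.3295, 0.1112]
tcp_rot: [-2.177, 0.091, 2.192]
wrist_force: [-0.1, -0.3, -0.1]
width: 0.703
time: 17.27
tool_pos: [0.4501, 0.3327, 0.1171]
tcp_rot: [-2.183, 0.083, 2.179]
wrist_force: [0.1, 0.3, -0.4]
width: 0.703
```

```bash
python3 -m creep '[{"grip":6,"dp":[1.5,-0.05,0.25],"rotation":[0,0,0]},{"grip":6,"dp":[3.5,-0.05,0.25],"rotation":[0,0,0]},{"grip":6,"dp":[5.5,-0.05,0.25],"rotation":[0,0,0]},{"grip":6,"dp":[6.8,-0.05,0.25],"rotation":[0,0,0]},{"grip":6,"dp":[7.2,-0.05,0.25],"rotation":[0,0,0]}]'
python3 -m creep '[{"grip":3,"dp":[0,0,0],"rotation":[0,0,0]},{"grip":3,"dp":[0,0,0],"rotation":[0,0,0]}]'
python3 look.py w14
```

```text
time: 17.68
tool_pos: [0.4459, 0.3329, 0.0429]
tcp_rot: [-2.182, 0.084, 2.184]
wrist_force: [-0.8, -0.1, -0.2]
width: 0.702
time: 17.85
tool_pos: [0.4471, 0.3338, 0.0447]
tcp_rot: [-2.183, 0.082, 2.18]
wrist_force: [0.5, -0.5, -0.8]
width: 0.431
17.85 [0.4471 0.3338 0.0447] [-2.183  0.082  2.18 ] [ 0.47 -0.47 -0.77] 0.431
```

View pics/w14.png

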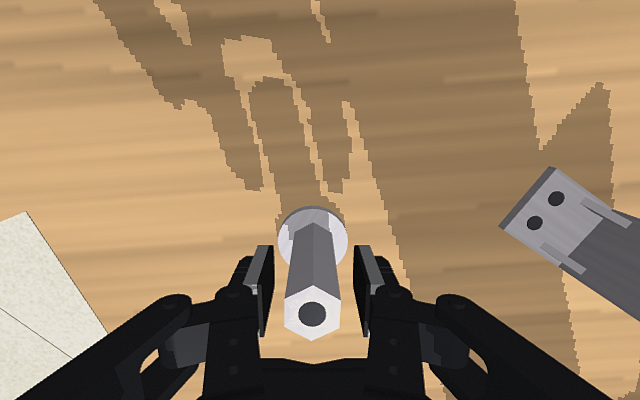

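Well centred on the hex post (hex top at (312,314), round foot at (313,238)). Close and lift.

```bash
python3 -m creep '[{"grip":1,"dp":[0,0,0],"rotation":[0,0,0]},{"grip":1,"dp":[0,0,0],"rotation":[0,0,0]},{"grip":1,"dp":[0,0,0],"rotation":[0,0,0]},{"grip":1,"dp":[0,0,0],"rotation":[0,0,0]}]' 40
python3 -m creep '[{"grip":1,"dp":[-1,0,0],"rotation":[0,0,0]},{"grip":1,"dp":[-3.5,0,0],"rotation":[0,0,0]},{"grip":1,"dp":[-7,0,0],"rotation":[0,0,0]},{"grip":1,"dp":[-10,0,0],"rotation":[0,0,0]},{"grip":1,"dp":[-11,0,-1],"rotation":[0,0,0]}]' 40
```

```text
time: 18.23
tool_pos: [0.4473, 0.3341, 0.0452]
tcp_rot: [-2.184, 0.081, 2.179]
wrist_force: [-1.0, -0.2, 5.7]
width: 0.227
time: 18.65
tool_pos: [0.4571, 0.334, 0.1589]
tcp_rot: [-2.186, 0.078, 2.176]
wrist_force: [1.0, 1.1, -1.1]
width: 0.225
```

```bash
python3 -m creep '[{"grip":1,"dp":[0,2.5,-1.4],"rotation":[0,0,0]},{"grip":1,"dp":[0,5.8,-3.3],"rotation":[0,0,0]},{"grip":1,"dp":[0,9.2,-5.3],"rotation":[0,0,0]},{"grip":1,"dp":[0,12.6,-7.3],"rotation":[0,0,0]},{"grip":1,"dp":[0,16,-9.3],"rotation":[0,0,0]}]' 40
python3 -m creep '[{"grip":1,"dp":[0,3.4,-2],"rotation":[0,0,0]},{"grip":1,"dp":[0,6.8,-4],"rotation":[0,0,0]},{"grip":1,"dp":[0,10.2,-5.9],"rotation":[0,0,0]},{"grip":1,"dp":[0,13,-7.5],"rotation":[0,0,0]},{"grip":1,"dp":[0,14,-8],"rotation":[0,0,0]}]' 40
python3 -m creep '[{"grip":1,"dp":[0,0,0],"rotation":[0,0,0]},{"grip":1,"dp":[0,0,0],"rotation":[0,0,0]}]' 40
python3 look.py w15
```

```text
time: 19.07
tool_pos: [0.5369, 0.1641, 0.1532]
tcp_rot: [-2.182, 0.083, 2.184]
wrist_force: [0.8, 0.5, -0.7]
width: 0.228
time: 19.48
tool_pos: [0.6074, 0.0156, 0.1532]
tcp_rot: [-2.182, 0.089, 2.181]
wrist_force: [0.8, 0.6, -1.3]
width: 0.224
time: 19.65
tool_pos: [0.6053, 0.0198, 0.1528]
tcp_rot: [-2.179, 0.085, 2.183]
wrist_force: [-0.9, -0.0, -1.0]
width: 0.23
19.65 [0.6053 0.0198 0.1528] [-2.179  0.085  2.183] [-0.91 -0.04 -0.98] 0.23
```

View pics/w15.png

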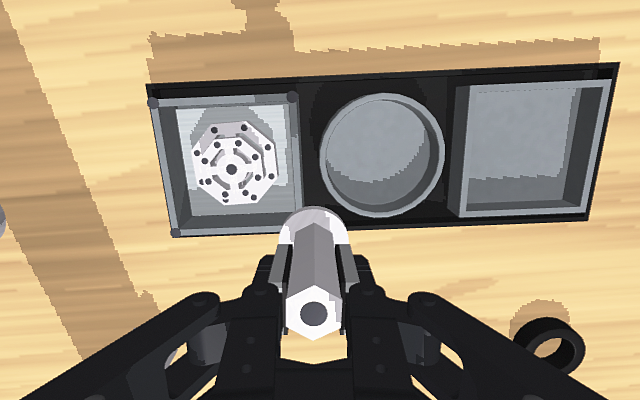

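```bash
python3 -m creep '[{"grip":1,"dp":[0,3,-1.8],"rotation":[0,0,0]},{"grip":1,"dp":[0.5,5.2,-3.1],"rotation":[0,0,0]},{"grip":1,"dp":[3,5.2,-3.1],"rotation":[0,0,0]},{"grip":1,"dp":[5.5,5.2,-3.1],"rotation":[0,0,0]},{"grip":1,"dp":[7.5,5.2,-3.1],"rotation":[0,0,0]}]' 40
python3 -m creep '[{"grip":1,"dp":[0.3,0,0],"rotation":[0,0,0]},{"grip":1,"dp":[0.3,0,0],"rotation":[0,0,0]},{"grip":1,"dp":[0.3,0,0],"rotation":[0,0,0]}]' 40
```

```text
time: 20.12
tool_pos: [0.6319, -0.0324, 0.0772]
tcp_rot: [-2.182, 0.081, 2.184]
wrist_force: [-0.1, -0.1, -1.9]
width: 0.225
time: 20.37
tool_pos: [0.6329, -0.0328, 0.0763]
tcp_rot: [-2.184, 0.081, 2.183]
wrist_force: [0.5, -0.1, -0.7]
width: 0.229
```

```bash
python3 -m creep '[{"grip":1,"dp":[0.7,0.22,0],"rotation":[0,0,0]},{"grip":1,"dp":[1.4,0.22,0],"rotation":[0,0,0]},{"grip":1,"dp":[1.8,0.22,0],"rotation":[0,0,0]},{"grip":1,"dp":[2,0.22,0],"rotation":[0,0,0]},{"grip":1,"dp":[2.1,0.22,0],"rotation":[0,0,0]}]' 40
python3 -m creep '[{"grip":1,"dp":[0.05,0,0],"rotation":[0,0,0]},{"grip":1,"dp":[0.1,0,0],"rotation":[0,0,0]}]' 40
```

```text
time: 20.78
tool_pos: [0.6322, -0.0362, 0.0542]
tcp_rot: [-2.181, 0.083, 2.183]
wrist_force: [-3.3, 0.1, 7.4]
width: 0.225
time: 20.95
tool_pos: [0.6325, -0.0362, 0.0542]
tcp_rot: [-2.182, 0.083, 2.183]
wrist_force: [-3.9, 0.2, 7.0]
width: 0.231
```

```bash
python3 -m creep '[{"grip":4.5,"dp":[-0.05,0,0],"rotation":[0,0,0]},{"grip":4.5,"dp":[-0.05,0,0],"rotation":[0,0,0]},{"grip":4.5,"dp":[-0.05,0,0],"rotation":[0,0,0]},{"grip":4.5,"dp":[-1.5,0,0],"rotation":[0,0,0]},{"grip":4.5,"dp":[-4.5,0,0],"rotation":[0,0,0]}]' 40
python3 -m creep '[{"grip":4.5,"dp":[-3,0,0],"rotation":[0,0,0]},{"grip":4.5,"dp":[-6,0,2],"rotation":[0,0,0]},{"grip":4.5,"dp":[-8,0,5],"rotation":[0,0,0]},{"grip":4.5,"dp":[-8,0,5],"rotation":[0,0,0]},{"grip":4.5,"dp":[-8,0,5],"rotation":[0,0,0]}]' 40
python3 look.py w16
```

```text
time: 21.37
tool_pos: [0.6289, -0.0359, 0.095]
tcp_rot: [-2.172, 0.083, 2.192]
wrist_force: [-0.5, 0.3, -0.7]
width: 0.523
time: 21.78
tool_pos: [0.5833, -0.0324, 0.1818]
tcp_rot: [-2.188, 0.083, 2.177]
wrist_force: [-0.5, 0.6, -0.2]
width: 0.525
21.7833 [ 0.5833 -0.0324  0.1818] [-2.188  0.083  2.177] [-0.51  0.59 -0.22] 0.525
```

View pics/w16.png

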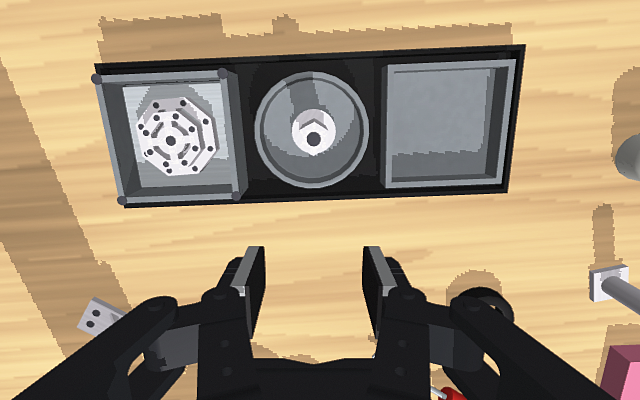

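```bash
python3 -c "
from workcell import bot
s=bot.read_state(); print(s['q'].round(3),s['tool_pos'])"
python3 -m creep '[{"grip":4.5,"dp":[0,-2.6,2.1],"rotation":[-0.12,0,0]},{"grip":4.5,"dp":[0,-5.5,4.4],"rotation":[-0.24,0,0]},{"grip":4.5,"dp":[0,-8.5,6.8],"rotation":[-0.36,0,0]},{"grip":4.5,"dp":[0,-11.5,9.2],"rotation":[-0.48,0,0]},{"grip":4.5,"dp":[0,-14.5,11.7],"rotation":[-0.6,0,0]}]' 50
python3 -c "
from workcell import bot
import numpy as np
from scipy.spatial.transform import Rotation as R
s=bot.read_state(); print(s['q'].round(3)); Rt=R.from_rotvec(s['tcp_rot']).as_matrix(); print(Rt.round(3),100*Rt.T@(np.array([.4359,.184,.15])-s['tool_pos']))"
```

```text
[-0.098  0.141  1.874 -0.     1.123  1.549] [ 0.58319725 -0.03241096  0.18016296]
time: 22.25
tool_pos: [0.4762, 0.1222, 0.1773]
tcp_rot: [1.922, 0.521, -1.926]
wrist_force: [0.2, 1.0, 0.1]
width: 0.528
[ 0.2   -0.03   2.06   0.     1.113  1.242]
[[-0.002  0.504 -0.863]
 [-0.    -0.863 -0.504]
 [-1.    -0.001  0.002]] [ 2.7362256  -7.36942085  0.35234407]
```

```bash
python3 -m creep '[{"grip":4.5,"dp":[0,-3,0.1],"rotation":[-0.12,0,0]},{"grip":4.5,"dp":[0,-5.5,0.2],"rotation":[-0.24,0,0]},{"grip":4.5,"dp":[0,-7.3,0.3],"rotation":[-0.36,0,0]},{"grip":4.5,"dp":[0,-7.3,0.3],"rotation":[-0.48,0,0]},{"grip":4.5,"dp":[0,-7.3,0.3],"rotation":[-0.6,0,0]}]' 50
python3 -m creep '[{"grip":4.5,"dp":[0,0,0],"rotation":[-0.12,0,0]},{"grip":4.5,"dp":[0,0,0],"rotation":[-0.24,0,0]},{"grip":4.5,"dp":[0,0,0],"rotation":[-0.36,0,0]},{"grip":4.5,"dp":[0,0,0],"rotation":[-0.48,0,0]},{"grip":4.5,"dp":[0,0,0],"rotation":[-0.6,0,0]}]' 50
python3 -m creep '[{"grip":4.5,"dp":[1,0,0],"rotation":[-0.12,0,0]},{"grip":4.5,"dp":[2,0,0],"rotation":[-0.24,0,0]},{"grip":4.5,"dp":[2.5,0,0],"rotation":[-0.36,0,0]},{"grip":4.5,"dp":[2.5,0,0],"rotation":[-0.48,0,0]},{"grip":4.5,"dp":[2.5,0,0],"rotation":[-0.6,0,0]}]' 50
python3 -m creep '[{"grip":4.5,"dp":[0,0,0],"rotation":[-0.12,0,0]},{"grip":4.5,"dp":[0,0,0],"rotation":[-0.17,0,0]},{"grip":4.5,"dp":[0,0,0],"rotation":[-0.17,0,0]},{"grip":4.5,"dp":[0,0,0],"rotation":[-0.17,0,0]}]' 50
python3 look.py w17; python3 -c "
from h import *
from workcell import bot
s=bot.read_state(); print(s['q'].round(3)); Rt=R.from_rotvec(s['tcp_rot']).as_matrix(); print(s['tool_pos'],Rt.round(3),100*Rt.T@(np.array([.4359,.184,.04])-s['tool_pos']))
p,d,c=load('pics/w17.npz'); X=cloud(c,d)
for z0,z1 in((.054,.063),(.003,.008)):
    m=(np.hypot(X[...,0]-.44,X[...,1]-.19)<.05)&(X[...,2]>z0)&(X[...,2]<z1); Q=X[m]; print('br',z0,m.sum(),Q.mean(0),cv2.minAreaRect((Q[:,:2]*1000).astype(np.float32)))
"
```

```text
time: 22.67
tool_pos: [0.4372, 0.1839, 0.1773]
tcp_rot: [1.523, 0.969, -1.527]
wrist_force: [-0.2, -1.1, 0.3]
width: 0.527
time: 23.08
tool_pos: [0.438, 0.1829, 0.1773]
tcp_rot: [1.09, 1.281, -1.093]
wrist_force: [-0.7, -0.4, 0.1]
width: 0.528
time: 23.5
tool_pos: [0.4375, 0.1826, 0.1516]
tcp_rot: [0.633, 1.479, -0.637]
wrist_force: [0.1, -0.6, -0.2]
width: 0.53
time: 23.83
tool_pos: [0.4379, 0.1828, 0.1526]
tcp_rot: [0.508, 1.512, -0.51]
wrist_force: [-0.2, -0.7, 0.6]
width: 0.527
23.8333 [0.4379 0.1828 0.1526] [ 0.508  1.512 -0.51 ] [-0.15 -0.68  0.62] 0.527
[ 0.343 -0.038  2.117  0.     1.064 -0.578]
[0.43795701 0.18282318 0.15282051] [[-0.001  0.605  0.796]
 [-0.     0.796 -0.605]
 [-1.    -0.001 -0.001]] [11.28226458 -0.01720575 -0.22590969]
br 0.054 674 [0.43492344 0.18457026 0.05927178] ((435.510498046875, 184.01316833496094), (7.7887115478515625, 40.50639724731445), 53.011844635009766)
br 0.003 1937 [0.45031165 0.20508116 0.00537547] ((447.6456298828125, 200.26263427734375), (48.18471145629883, 39.896156311035156), 52.56529998779297)
```

View pics/w17.png

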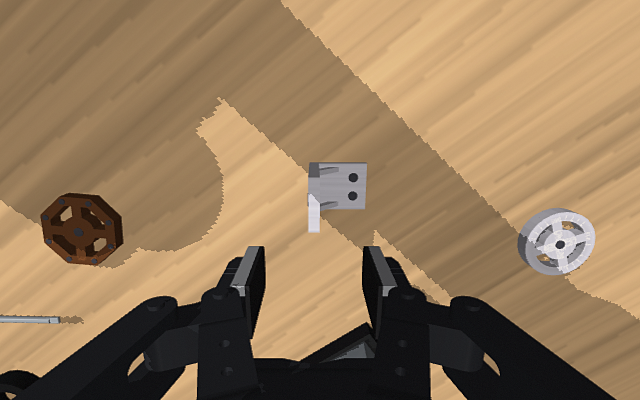

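```bash
python3 -m creep '[{"grip":4.5,"dp":[2.5,0,-0.22],"rotation":[0,0,0]},{"grip":4.5,"dp":[5.5,0,-0.22],"rotation":[0,0,0]},{"grip":4.5,"dp":[8.5,0,-0.22],"rotation":[0,0,0]},{"grip":3.5,"dp":[10.3,0,-0.22],"rotation":[0,0,0]},{"grip":2.5,"dp":[11,0,-0.22],"rotation":[0,0,0]}]' 50
python3 -m creep '[{"grip":2.5,"dp":[0,0,0],"rotation":[0,0,0]},{"grip":2.5,"dp":[0,0,0],"rotation":[0,0,0]}]' 50
python3 look.py w18
```

```text
time: 24.3
tool_pos: [0.4335, 0.1832, 0.0401]
tcp_rot: [0.505, 1.515, -0.512]
wrist_force: [-0.7, -0.2, -1.0]
width: 0.299
time: 24.47
tool_pos: [0.4366, 0.1843, 0.0439]
tcp_rot: [0.508, 1.511, -0.508]
wrist_force: [1.0, 0.9, -0.6]
width: 0.29
24.4667 [0.4366 0.1843 0.0439] [ 0.508  1.511 -0.508] [ 0.99  0.87 -0.61] 0.29
```

View pics/w18.png

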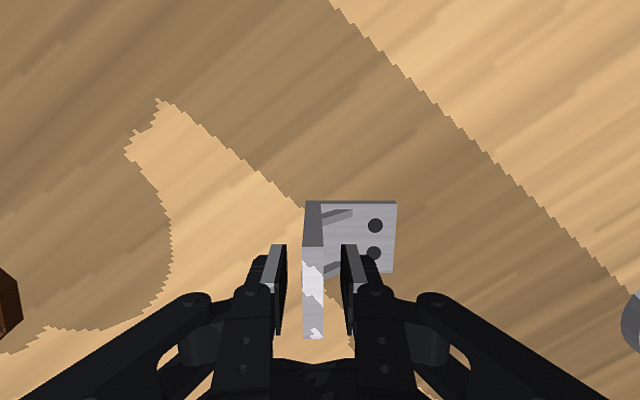

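The upright (around (313,290)) sits square between the pads. Close and lift.

```bash
python3 -m creep '[{"grip":0,"dp":[0,0,0],"rotation":[0,0,0]},{"grip":0,"dp":[0,0,0],"rotation":[0,0,0]},{"grip":0,"dp":[0,0,0],"rotation":[0,0,0]},{"grip":0,"dp":[0,0,0],"rotation":[0,0,0]}]' 50
python3 -m creep '[{"grip":0,"dp":[-1,0,0],"rotation":[0,0,0]},{"grip":0,"dp":[-3.5,0,0],"rotation":[0,0,0]},{"grip":0,"dp":[-7,0,0],"rotation":[0,0,0]},{"grip":0,"dp":[-10,0,0],"rotation":[0,0,0]},{"grip":0,"dp":[-11.5,0,-1],"rotation":[0,0,0]}]' 50
python3 look.py w19;python3 -c "
from workcell import bot
print(bot.read_state()['q'].round(3))"
```

```text
time: 24.85
tool_pos: [0.4379, 0.1847, 0.0454]
tcp_rot: [0.509, 1.508, -0.505]
wrist_force: [-0.2, -0.4, 7.2]
width: 0.086
time: 25.27
tool_pos: [0.431, 0.1905, 0.1634]
tcp_rot: [0.511, 1.505, -0.504]
wrist_force: [0.8, 0.7, -0.7]
width: 0.082
25.2667 [0.431  0.1905 0.1634] [ 0.511  1.505 -0.504] [ 0.78  0.75 -0.74] 0.082
[ 3.660e-01 -6.500e-02  2.118e+00  1.000e-03  1.080e+00 -5.570e-01]
```

View pics/w19.png

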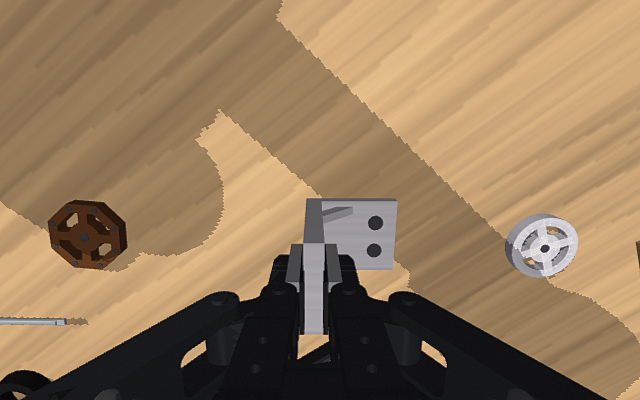

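```bash
python3 -m creep '[{"grip":0,"dp":[0,-1.1,2.5],"rotation":[0,0,0]},{"grip":0,"dp":[0,-2.6,5.8],"rotation":[0,0,0]},{"grip":0,"dp":[0,-4.1,9.2],"rotation":[0,0,0]},{"grip":0,"dp":[0,-5.6,12.6],"rotation":[0,0,0]},{"grip":0,"dp":[0,-7.1,16],"rotation":[0,0,0]}]' 50
python3 -m creep '[{"grip":0,"dp":[0,-1.5,3.4],"rotation":[-0.12,0,0]},{"grip":0,"dp":[0,-3,6.8],"rotation":[-0.24,0,0]},{"grip":0,"dp":[0,-4.5,10.2],"rotation":[-0.36,0,0]},{"grip":0,"dp":[0,-6,13.6],"rotation":[-0.48,0,0]},{"grip":0,"dp":[0,-7,16],"rotation":[-0.6,0,0]}]' 50
python3 -m creep '[{"grip":0,"dp":[0,0,0],"rotation":[0,0,0]},{"grip":0,"dp":[0,0,0],"rotation":[0,0,0]}]' 50
python3 look.py w20; python3 -c "
from h import *
from workcell import bot
s=bot.read_state(); print(s['q'].round(3)); Rt=R.from_rotvec(s['tcp_rot']).as_matrix(); print(s['tool_pos'],Rt.round(3),100*Rt.T@(np.array([.6278,-.1674,.053])-s['tool_pos']))
"
```

```text
time: 25.73
tool_pos: [0.5128, 0.0356, 0.1582]
tcp_rot: [0.507, 1.512, -0.507]
wrist_force: [0.1, -0.1, -1.4]
width: 0.083
time: 26.15
tool_pos: [0.5989, -0.1183, 0.158]
tcp_rot: [0.033, 1.571, -0.034]
wrist_force: [0.2, -0.7, -0.2]
width: 0.085
time: 26.32
tool_pos: [0.598, -0.1166, 0.1577]
tcp_rot: [0.041, 1.572, -0.04]
wrist_force: [-0.2, -0.1, -0.7]
width: 0.084
26.3167 [ 0.598  -0.1166  0.1577] [ 0.041  1.572 -0.04 ] [-0.24 -0.14 -0.72] 0.084
[-0.232  0.209  1.839  0.     1.096 -1.753]
[ 0.59743398 -0.11546318  0.15762053] [[-0.002  0.051  0.999]
 [ 0.001  0.999 -0.05 ]
 [-1.     0.001 -0.002]] [10.45010629 -5.04281568  3.31890533]
```

View pics/w20.png

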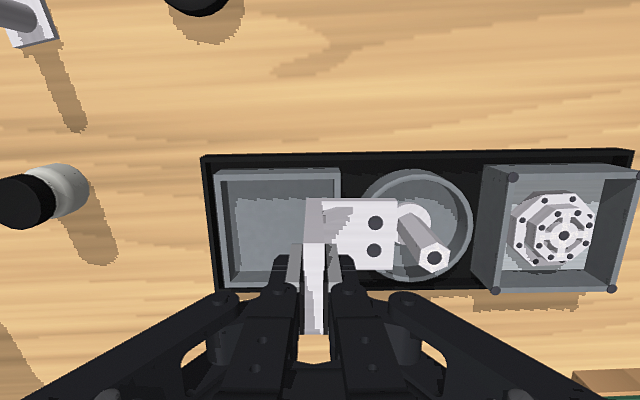

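```bash
python3 -c "
from h import *
p,d,c=load('pics/w20.npz'); X=cloud(c,d)
Rt=R.from_rotvec([0.041,1.572,-0.04]).as_matrix(); T=(X-np.array([.598,-.1166,.1577]))@Rt
m=(T[...,1]>.01)&(T[...,1]<.055)&(np.abs(T[...,2])<.03)&(T[...,0]>.02)&(T[...,0]<.06)
Q=T[m]; print(m.sum(),Q.min(0),Q.max(0),np.median(Q,0)); A=np.c_[Q[:,1:],np.ones(len(Q))]
r=np.linalg.lstsq(A,Q[:,0],rcond=None)[0]; k=np.abs(Q[:,0]-A@r)<.002; r=np.linalg.lstsq(A[k],Q[k,0],rcond=None)[0]; print(r,k.sum()); print(cv2.minAreaRect((Q[k][:,1:]*1000).astype(np.float32)))
"
```

```text
4031 [ 0.03016686  0.01000043 -0.0223464 ] [0.04674575 0.04341334 0.01861965] [ 0.04013862  0.02800255 -0.00534756]
[0.00285654 0.00089631 0.04004267] 3756
((26.82316017150879, -1.7856273651123047), (40.927825927734375, 33.350643157958984), 89.51589965820312)
```

```bash
python3 -m creep '[{"grip":0,"dp":[0,-3,2],"rotation":[0,0,0]},{"grip":0,"dp":[0.5,-4.9,3.4],"rotation":[0,0,0]},{"grip":0,"dp":[3.2,-4.9,3.4],"rotation":[0,0,0]},{"grip":0,"dp":[6,-4.9,3.4],"rotation":[0,0,0]},{"grip":0,"dp":[7.8,-4.9,3.4],"rotation":[0,0,0]}]' 50
python3 -m creep '[{"grip":0,"dp":[0.3,0,0],"rotation":[0,0,0]},{"grip":0,"dp":[0.3,0,0],"rotation":[0,0,0]},{"grip":0,"dp":[0.3,0,0],"rotation":[0,0,0]}]' 50
```

```text
time: 26.78
tool_pos: [0.628, -0.1642, 0.078]
tcp_rot: [0.039, 1.574, -0.037]
wrist_force: [0.0, 0.4, -2.0]
width: 0.088
time: 27.03
tool_pos: [0.6301, -0.165, 0.0784]
tcp_rot: [0.037, 1.57, -0.037]
wrist_force: [0.6, -0.4, -1.2]
width: 0.082
```

```bash
python3 -m creep '[{"grip":0,"dp":[0.7,-0.2,0],"rotation":[0,0,0]},{"grip":0,"dp":[1.4,-0.2,0],"rotation":[0,0,0]},{"grip":0,"dp":[1.8,-0.2,0],"rotation":[0,0,0]},{"grip":0,"dp":[2,-0.2,0],"rotation":[0,0,0]},{"grip":0,"dp":[2.2,-0.2,0],"rotation":[0,0,0]}]' 50
python3 -m creep '[{"grip":0,"dp":[0.1,0,0],"rotation":[0,0,0]},{"grip":0,"dp":[0.1,0,0],"rotation":[0,0,0]}]' 50
```

```text
time: 27.45
tool_pos: [0.6297, -0.1679, 0.0553]
tcp_rot: [0.038, 1.571, -0.038]
wrist_force: [-0.5, -0.9, -0.0]
width: 0.082
time: 27.62
tool_pos: [0.6299, -0.168, 0.0546]
tcp_rot: [0.038, 1.57, -0.038]
wrist_force: [0.5, 0.2, -1.0]
width: 0.086
```

```bash
python3 -m creep '[{"grip":0,"dp":[0.05,0,0],"rotation":[0,0,0]},{"grip":0,"dp":[0.1,0,0],"rotation":[0,0,0]},{"grip":0,"dp":[0.12,0,0],"rotation":[0,0,0]}]' 50
```

```text
time: 27.87
tool_pos: [0.6302, -0.1681, 0.0545]
tcp_rot: [0.037, 1.57, -0.038]
wrist_force: [-3.3, -0.1, 5.5]
width: 0.084
```

```bash
python3 -m creep '[{"grip":3,"dp":[-0.05,0,0],"rotation":[0,0,0]},{"grip":3,"dp":[-0.05,0,0],"rotation":[0,0,0]},{"grip":3,"dp":[-0.1,0,0],"rotation":[0,0,0]},{"grip":3,"dp":[-1.5,0,0],"rotation":[0,0,0]},{"grip":3,"dp":[-4.5,0,0],"rotation":[0,0,0]}]' 50
python3 -m creep '[{"grip":3,"dp":[-3,0,0],"rotation":[0,0,0]},{"grip":3,"dp":[-6,0,-2.5],"rotation":[0,0,0]},{"grip":3,"dp":[-9,0,-6],"rotation":[0,0,0]},{"grip":3,"dp":[-11,0,-9],"rotation":[0,0,0]},{"grip":3,"dp":[-12,0,-10],"rotation":[0,0,0]}]' 50
python3 -m creep '[{"grip":3,"dp":[0,0,0],"rotation":[0,0,0]},{"grip":3,"dp":[0,0,0],"rotation":[0,0,0]}]' 50
python3 look.py w21; python3 look.py s21 side
```

```text
time: 28.28
tool_pos: [0.6262, -0.1668, 0.0945]
tcp_rot: [0.04, 1.58, -0.036]
wrist_force: [-0.2, 0.6, 0.0]
width: 0.354
time: 28.7
tool_pos: [0.5281, -0.1633, 0.2231]
tcp_rot: [0.036, 1.567, -0.039]
wrist_force: [-0.2, 0.4, -0.4]
width: 0.352
time: 28.87
tool_pos: [0.5306, -0.1634, 0.2204]
tcp_rot: [0.037, 1.567, -0.039]
wrist_force: [-0.2, -0.9, -1.0]
width: 0.353
28.8667 [ 0.5306 -0.1634  0.2204] [ 0.037  1.567 -0.039] [-0.19 -0.89 -1.03] 0.353
28.9167 [ 0.5305 -0.1632  0.219 ] [ 0.037  1.569 -0.038] [-0.29  0.58  0.14] 0.355
```

View pics/w21.png

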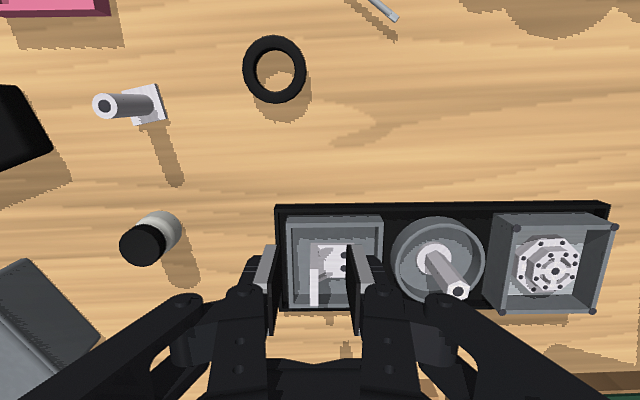

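View pics/s21.png

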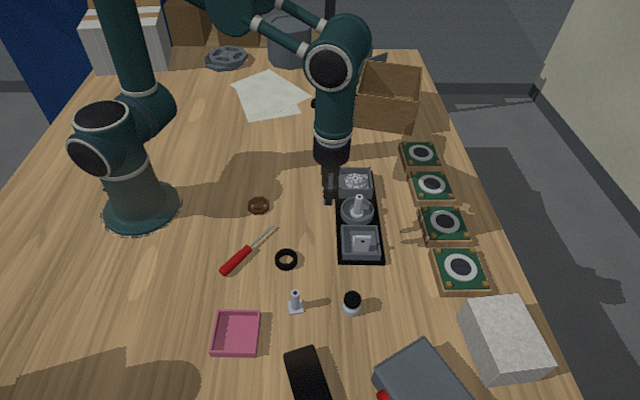

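```bash
python3 -c "
from well import *
well('pics/w21.npz',.044)
octfit('pics/w21.npz',.637,.077,.042,.028,.036)
p,d,c=load('pics/w21.npz'); X=cloud(c,d)
m=(np.hypot(X[...,0]-.6325,X[...,1]+.0352)<.03)&(X[...,2]>.073)&(X[...,2]<.084); Q=X[m]; print('post top',m.sum(),np.median(Q,0),(Q.min(0)+Q.max(0))/2)
m=(np.hypot(X[...,0]-.6325,X[...,1]+.0352)<.028)&(X[...,2]>.012)&(X[...,2]<.018); Q=X[m]; print('foot',m.sum(),cv2.minEnclosingCircle((Q[:,:2]*1000).astype(np.float32)))
m=(np.hypot(X[...,0]-.6285,X[...,1]+.1474)<.042)&(X[...,2]>.0125)&(X[...,2]<.019); Q=X[m]; print('base',m.sum(),np.median(Q[:,2]),cv2.minAreaRect((Q[:,:2]*1000).astype(np.float32)))
for f in('w21','s21'):
    p,d,c=load(f'pics/{f}.npz'); X=cloud(c,d)
    m=(np.hypot(X[...,0]-.6285,X[...,1]+.1474)<.042)&(X[...,2]>.055)&(X[...,2]<.075); Q=X[m]; print(f,'upright',m.sum(),Q.min(0),Q.max(0)); 
    m=(np.hypot(X[...,0]-.454,X[...,1]+.332)<.04)&(X[...,2]>.06)&(X[...,2]<.08); Q=X[m]; print('sqpost',m.sum(),Q.mean(0))
"
```

```text
1316 z 0.0432 yaw -1.5 w [0.0438 0.0451 0.0443 0.0435] centre [0.6356 0.0758] pix [[535. 257.]]
well ((635.9450073242188, 77.02754211425781), (104.79600524902344, 102.87271118164062), 88.1622085571289) [ 276  388 1180 1520  401   18    0    0    0    0    0    0    0    0
    0    0]
[ 680  261  153  147  163  167  202  596 1355  532  446  426  451  481
 1143  574  472  494  517  664 2700  419    0    0    0    0    0    0
    0    0    0    0    0    0    0    0    0    0]
1112 z 0.0312 yaw 1.0 w [0.0624 0.0606 0.0619 0.0618] centre [0.6365 0.0761] pix [[535. 257.]]
post top 392 [ 0.62934413 -0.03710681  0.07811283] [ 0.63104673 -0.03671068  0.07708669]
foot 486 ((632.121337890625, -36.97071075439453), 19.489925384521484)
base 849 0.014429085993146466 ((628.982177734375, -152.81396484375), (38.083927154541016, 40.98387908935547), 87.05128479003906)
w21 upright 377 [ 0.60762314 -0.17335107  0.05515909] [ 0.64776862 -0.16378815  0.07016247]
sqpost 663 [ 0.45446013 -0.32683908  0.06834073]
s21 upright 95 [ 0.60800407 -0.17420127  0.05515327] [ 0.64832871 -0.16208727  0.0717464 ]
sqpost 74 [ 0.45433572 -0.32977685  0.06901857]
```

```bash
python3 look.py c21 scene; python3 -c "
from h import *
for f in('scene0','c21'):
    p,d,c=load(f'pics/{f}.npz'); X=cloud(c,d); m=(np.hypot(X[...,0]-.607,X[...,1]-.323)<.05)&(X[...,2]>.008)&(X[...,2]<.018); print(f,m.sum(),X[m].mean(0))"
python3 -c "
from workcell import bot
print(bot.finish_job()); print(bot.read_state()['time'])"
```

```text
28.9667 [ 0.5304 -0.1631  0.218 ] [ 0.038  1.57  -0.037] [-0.4   0.76 -0.92] 0.353
scene0 336 [0.60650123 0.32280421 0.01166642]
c21 337 [0.60658845 0.32276092 0.01166433]
the job is handed in; nothing more can be done
None
the job is handed in; nothing more can be done
```

I packed the kit in the order asked and handed it in at about 29 s. My last checks found nothing wrong, but `finish_job` reports no verdict.

- **Plates:** the large plate went on the platform, the small one on top, and I pressed the pile down with the shut fingers. The platform stopped on its end stop with 16 N on it. The top plate measured z 0.0432–0.0433 m, level with the rim at about 0.0432 m. Both plates are within about 1.3 mm of the well's centre.
- **Hex post:** it stands upright in the round tub, about 2 mm from the centre.
- **Bracket:** it stands on its base in the square bin, about 2 mm from the centre.
- **Look-alikes:** in the last images the round plate was exactly where it started. The round post was standing at its original spot; the side camera agreed within about 1.5 mm, and the wrist camera was a few mm off that. I did not touch the brown plate or the pink bin.

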